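# Fetch the filter from behind the post optics

### The job

On this laser bench, first stand all three post-mounted optics (red, blue, yellow) on the green parking mat without disturbing the brass filter they surround; then fetch the filter and stand it centred on the white-topped round stage. Only then put each optic back, centred, on the pad of its own colour. Keep everything upright and set each piece down gently, never dropping or toppling it.

Things in the scene. Friction and masses are not known exactly. Their poses are not given: they have to be found in the camera images.
- optic_red: post-mounted optic marked red, 104 mm tall, 0.25 kg: dark steel base disc 44 mm across and 12 mm high, bare steel post 13 mm thick up to 62 mm, then a black rectangular head from 62 mm to 104 mm, 16 mm thick (its own x) and 36 mm wide (its own y), with a red top and red ring on both faces. Origin: centre of the underside of the base; z up. Starts upright on the red pad, so its origin starts 10 mm above the table. Grasp the head across its 16 mm.
- optic_blue: post-mounted optic marked blue, 104 mm tall, 0.25 kg: dark steel base disc 44 mm across and 12 mm high, bare steel post 13 mm thick up to 62 mm, then a black rectangular head from 62 mm to 104 mm, 16 mm thick (its own x) and 36 mm wide (its own y), with a blue top and blue ring on both faces. Origin: centre of the underside of the base; z up. Starts upright on the blue pad, so its origin starts 10 mm above the table. Grasp the head across its 16 mm.
- optic_yellow: post-mounted optic marked yellow, 104 mm tall, 0.25 kg: dark steel base disc 44 mm across and 12 mm high, bare steel post 13 mm thick up to 62 mm, then a black rectangular head from 62 mm to 104 mm, 16 mm thick (its own x) and 36 mm wide (its own y), with a yellow top and yellow ring on both faces. Origin: centre of the underside of the base; z up. Starts upright on the yellow pad, so its origin starts 10 mm above the table. Grasp the head across its 16 mm.
- filter: low brass drum (filter cell) with an amber glass window on top, 48 mm across, 32 mm high, 0.15 kg. Origin: centre of its underside; z up. Starts standing on the black board (board top 8 mm above the table), about 62 mm from each of the three optics, with a fixed upright grey block (top 48 mm above the table) whose face is about 50 mm from the filter's centre on the side that has no optic. While the optics stand around it there is no room for a gripper.
- pad_red: flat red disc, 60 mm across, 2 mm thick, fixed on a black board whose top is 8 mm above the table; home of the red optic. Origin: centre of its underside; its top is 2 mm above that, 10 mm above the table. The three pads are about 80 to 125 mm apart, centre to centre.
- pad_blue: flat blue disc, 60 mm across, 2 mm thick, fixed on a black board whose top is 8 mm above the table; home of the blue optic. Origin: centre of its underside; its top is 2 mm above that, 10 mm above the table. The three pads are about 80 to 125 mm apart, centre to centre.
- pad_yellow: flat yellow disc, 60 mm across, 2 mm thick, fixed on a black board whose top is 8 mm above the table; home of the yellow optic. Origin: centre of its underside; its top is 2 mm above that, 10 mm above the table. The three pads are about 80 to 125 mm apart, centre to centre.
- mat: green parking mat fixed on the table, 160 mm (its own x) by 250 mm (its own y), 3 mm thick; room for three optics in a row along its y, about 80 mm apart. Origin: centre of its underside, on the table; z up.
- stage: round fixed filter stage, aluminium foot 72 mm across with a white flat top 66 mm across, 25 mm high in all, four small dark dots near the edge of the top. Origin: centre of its underside, on the table; z up. The filter stands on its top, centred.
Not all that is in view belongs to the job. What is shaped like the optic_blue but orange is not meant.

How it is judged:
On the way, in this order (a step that is already met when the one before it is completed fails the run):
1. all three optics stand released on the parking mat, the filter still where it was (x of optic_red in the frame of mat between -0.072 and 0.072 m and y of optic_red in the frame of mat between -0.117 and 0.117 m and z of each of optic_red, optic_blue, optic_yellow in the frame of mat below 0.008 m and contact force between the fingers and optic_red below 0.1 N and linear speed of each of optic_red, optic_blue, optic_yellow below 0.03 m/s and angle between each of optic_red, optic_blue, optic_yellow's own z axis and vertical below 0.1 rad and x of optic_blue in the frame of mat between -0.072 and 0.072 m and y of optic_blue in the frame of mat between -0.117 and 0.117 m and contact force between the fingers and optic_blue below 0.1 N and x of optic_yellow in the frame of mat between -0.072 and 0.072 m and y of optic_yellow in the frame of mat between -0.117 and 0.117 m and contact force between the fingers and optic_yellow below 0.1 N and distance of filter from where it was at the start of the episode below 0.02 m), for 0.2 s.
2. the filter stands released on the stage while the three optics are still on the mat (horizontal distance between filter and stage below 0.012 m and z of filter in the frame of stage between 0.02 and 0.03 m and contact force between the fingers and filter below 0.1 N and linear speed of each of filter, optic_red, optic_blue, optic_yellow below 0.03 m/s and angle between each of filter, optic_red, optic_blue, optic_yellow's own z axis and vertical below 0.1 rad and x of optic_red in the frame of mat between -0.072 and 0.072 m and y of optic_red in the frame of mat between -0.117 and 0.117 m and z of each of optic_red, optic_blue, optic_yellow in the frame of mat below 0.008 m and contact force between the fingers and optic_red below 0.1 N and x of optic_blue in the frame of mat between -0.072 and 0.072 m and y of optic_blue in the frame of mat between -0.117 and 0.117 m and contact force between the fingers and optic_blue below 0.1 N and x of optic_yellow in the frame of mat between -0.072 and 0.072 m and y of optic_yellow in the frame of mat between -0.117 and 0.117 m and contact force between the fingers and optic_yellow below 0.1 N), for 0.2 s.
At the end, for the whole second after the job is handed in: the filter stands upright on the stage's top, its centre within 12 mm of the stage's, and each optic stands upright on the pad of its own colour, centre within 12 mm of the pad's; all released and at rest (upright: within 0.1 rad) (horizontal distance between filter and stage below 0.012 m and z of filter in the frame of stage between 0.02 and 0.03 m and contact force between the fingers and filter below 0.1 N and linear speed of each of filter, optic_red, optic_blue, optic_yellow below 0.03 m/s and angle between each of filter, optic_red, optic_blue, optic_yellow's own z axis and vertical below 0.1 rad and horizontal distance between optic_red and pad_red below 0.012 m and z of optic_red in the frame of pad_red below 0.007 m and contact force between the fingers and optic_red below 0.1 N and horizontal distance between optic_blue and pad_blue below 0.012 m and z of optic_blue in the frame of pad_blue below 0.007 m and contact force between the fingers and optic_blue below 0.1 N and horizontal distance between optic_yellow and pad_yellow below 0.012 m and z of optic_yellow in the frame of pad_yellow below 0.007 m and contact force between the fingers and optic_yellow below 0.1 N); the robot touches nothing.
It fails at once if an optic or the filter toppled (tilted more than 0.6 rad) (angle between any of optic_red, optic_blue, optic_yellow, filter's own z axis and vertical above 0.6 rad).
It fails at once if an optic or the filter dropped (falling free of the fingers faster than 0.8 m/s, a drop of about 33 mm) ((linear speed of optic_red above 0.8 m/s and contact force between the fingers and optic_red below 0.1 N) or (linear speed of optic_blue above 0.8 m/s and contact force between the fingers and optic_blue below 0.1 N) or (linear speed of optic_yellow above 0.8 m/s and contact force between the fingers and optic_yellow below 0.1 N) or (linear speed of filter above 0.8 m/s and contact force between the fingers and filter below 0.1 N)).
It also fails if it takes over 131 s, if anything falls off the work surface, if the arm or the gripper's body presses on something with over 40 N, if the wrist force passes 120 N, or if a joint passes its speed limit or range.

### The arm

A 7-joint arm with a two-finger parallel gripper is mounted at the origin on the work surface. World frame = base frame: x ahead of the robot, y to its left, z up, the work surface at z = 0. Lengths are in m, angles in rad, forces in N, time in s.
With the tool pointing down it reaches from about 0.35 to 0.9 m from the base axis. Payload 8.1 kg.
Tool frame: the origin (TCP) lies at the very end of the fingers, on their centre line; the grasp point (between the pads) lies 19 mm behind it; z points along the fingers, y is the direction in which the jaws open and shut (so a half turn about z gives the same grasp; the last joint's range is limited). The gripper opens to 92 mm and grips with 3 to 60 N. Pads are 19 mm wide; open, the fingers measure 130 mm over their backs; the gripper's body (75 mm by 190 mm) begins 47 mm behind the grasp point.
Start: joints at [1.086, 0.434, 0.025, 1.573, -0.012, 1.134, -0.075], TCP at [0.233, -0.58, 0.227] pointing down, gripper open.
Joint ranges: [-2.62, 2.62], [-0.44, 2.09], [-1.27, 1.32], [0.08, 2.57], [-1.32, 4.46], [0.12, 2], [-2.74, 2.74]. Speed limits (rad/s): [2.22, 2.22, 3.01, 3.01, 3.14, 3.14, 3.14].

### API

Orientations are given as a rotation vector (axis times angle).
In Python, from cell import observe, get_image, sign_off gives the robot as it stands.
- The arm moves only by the tool arm_command, never from a script. Its argument "deltas" is a list of rows, each an object with "xyz": the shift along the tool's x, y, z in cm, a list of three; "turn": the turn about the tool's z in degrees; "jaw": the closure in counts, from 0 (fully open) to 255 (shut). A call has 1 to 5 rows; each row is the pose to reach, as a shift and turn from the pose measured when the call began, along the tool's axes at that moment; what a row does not reach only later rows make up. A row lasts 1/12 s, in which the tool goes at most 41.7 mm and 7.16 degrees, less where a joint would pass 70% of its speed; a pose out of reach is approached as far as the arm can. A call with a gripper value outside its range is refused whole. The fingers move at their own pace and stop on an object; "force" is the grip in N (left out, the last holds). Time passes only in rows, so rows that repeat a pose let the fingers close. It gives the time, the measured TCP pose, the force and the opening at its end, in the units of the state.
- observe(): the state, without advancing time (a new reading comes with each control period).
- get_image(name): name is "scene" or "side" or "wrist"; returns a dict with "frame" (480x640x3 uint8, red, green, blue), "depth" (480x640 float32, m along the optical axis (not along the pixel's ray), 0 where there is no reading), "camera_matrix" (3x3 intrinsics, pixels), "cam_to_world" (4x4, takes a point from camera to world coordinates). Camera axes: x right, y up, looking along -z (the intrinsics and any distortion apply to the point x, -y, -z); pixel columns grow to the right and rows downward; lengths in m; the calibration is good to about 2 mm. The wrist camera is an equidistant fisheye: a pixel r from the principal point sees the ray r / f radians off the axis. A picture is of the moment at which its call begins.
- sign_off(): hands the job in, once; it reports no verdict.
The state is a dict: "clock": time; "joints": joint angles; "dq": joint speeds; "joint_efforts": joint torques, N m; "position": TCP position; "ee_rot": TCP orientation; "force": force on the tool from outside, world axes, zero at the start; "ft_torque": the same for the moment, N m; "width": opening from 0.0 (shut) to 1.0 (fully open).
Only numpy, scipy, OpenCV 4.12 (cv2) and the standard library are available. Lean on these libraries where they do the work, as an engineer would, in place of code of your own. Each camera call takes 0.05 s, during which the arm holds its last target.

## Working session

There is one attempt and no reset: what is moved stays moved. The work goes in short steps, Python scripts to look and compute and a tool call to move; the robot and the scene stay as the last step left them, time stands still between calls to the robot, and variables do not carry over. Pictures are saved under pics/ and viewed, and the job is handed in when it is done.

Besides the shell and the picture viewer there is one more tool, called as name(argument=value, ...) on one line, values as JSON. arm_command: Moves the arm, as the interface text tells. Its arguments: {"type":"object","properties":{"deltas":{"type":"array","items":{"type":"object","properties":{"xyz":{"type":"array","items":{"type":"number"}},"turn":{"type":"number"},"jaw":{"type":"number"}}}},"force":{"type":"number"}},"required":["deltas"]}

```bash
ls; mkdir -p pics
python3 - <<'E'
from cell import observe,get_image
import cv2
s=observe();print(s)
for n in("scene","side","wrist"):
    g=get_image(n);cv2.imwrite(f"pics/{n}0.png",g["frame"][:,:,::-1]);print(n,g["camera_matrix"],g["cam_to_world"],(g["depth"]>0).mean())
E
```

```text
pics
{'clock': 0.0, 'joints': array([ 1.08641245,  0.43517005,  0.02497384,  1.57408261, -0.01160537,
        1.13399275, -0.07508971]), 'dq': array([-1.30685194e-04,  2.31756449e-04, -1.11658214e-04, -2.37290579e-04,
       -9.96372209e-04, -5.31180968e-05,  1.58387208e-03]), 'joint_efforts': array([-3.92989050e-04, -6.67844439e+01,  9.84907262e-01, -3.14464831e+01,
       -6.06173929e-02,  4.26766207e-02,  1.64633962e-04]), 'position': array([ 0.23262263, -0.57955689,  0.22598347]), 'ee_rot': array([-3.08312213e+00, -5.95697868e-01,  6.50765979e-04]), 'force': array([ 0.87264953, -0.22863292, -0.36359369]), 'ft_torque': array([-0.02933052,  0.03249422,  0.05039214]), 'width': 1.0006410111180564}
scene [[477.34755653   0.         312.54597912]
 [  0.         477.34755653 245.83188599]
 [  0.           0.           1.        ]] [[-0.72596975 -0.54549097  0.41881682  0.90705233]
 [ 0.68761135 -0.56457811  0.45655469  0.36750409]
 [-0.01259165  0.6194281   0.78495241  0.69571118]
 [ 0.          0.          0.          1.        ]] 0.9958854166666666
side [[604.49620792   0.         324.6534519 ]
 [  0.         604.49620792 232.30758455]
 [  0.           0.           1.        ]] [[-7.99114051e-01  4.18947955e-01 -4.31160462e-01  1.59187637e-01]
 [-6.01179180e-01 -5.57566378e-01  5.72453779e-01  5.54979658e-01]
 [-5.72237101e-04  7.16660551e-01  6.97421915e-01  7.40637848e-01]
 [ 0.00000000e+00  0.00000000e+00  0.00000000e+00  1.00000000e+00]] 0.9960970052083333
wrist [[371.64829954   0.         316.71923416]
 [  0.         371.64829954 236.48934784]
 [  0.           0.           1.        ]] [[ 3.71619415e-01  8.97290223e-01  2.38263020e-01  2.96226681e-01]
 [-9.28384763e-01  3.59410677e-01  9.44759093e-02 -5.52477916e-01]
 [-8.61963571e-04 -2.56308839e-01  9.66594556e-01  3.83336045e-01]
 [ 0.00000000e+00  0.00000000e+00  0.00000000e+00  1.00000000e+00]] 0.9481705729166666
```

View pics/scene0.png

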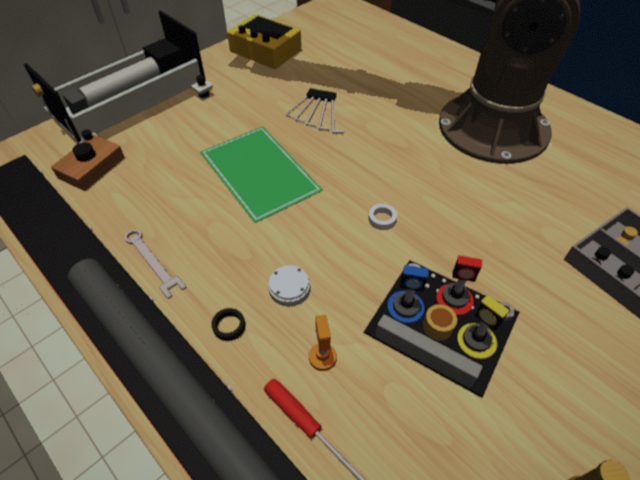

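View pics/side0.png

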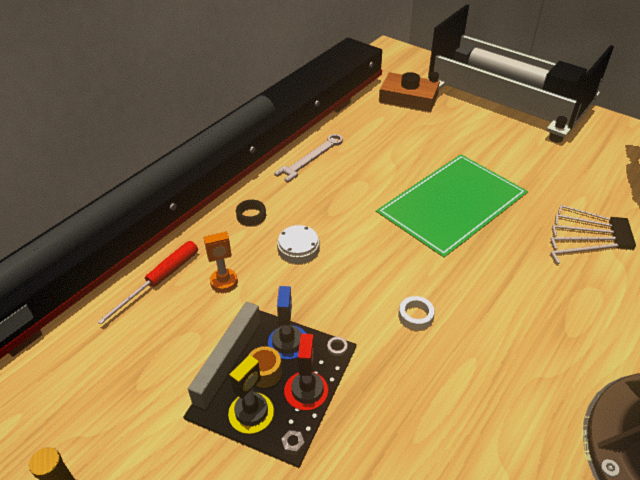

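View pics/wrist0.png

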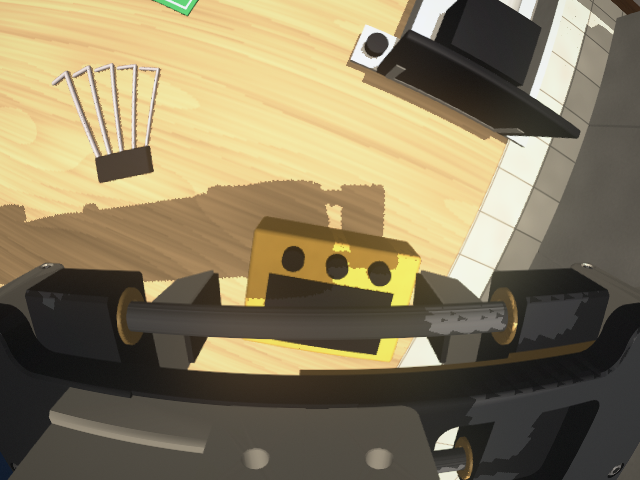

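The scene view shows blue at (408,290), red at (460,285) and yellow at (485,325) around the brass filter at (440,321). The white stage is at (289,285) and the mat at (261,172). The optic at (322,340) is orange, so it is the decoy.

```bash
cat > h.py <<'E'
import numpy as np,cv2
from cell import observe,get_image
def ray(g,uv):
    uv=np.atleast_2d(np.asarray(uv,float));K=g["camera_matrix"];T=g["cam_to_world"]
    d=np.c_[(uv[:,0]-K[0,2])/K[0,0],-(uv[:,1]-K[1,2])/K[1,1],-np.ones(len(uv))]
    return T[:3,3],d@T[:3,:3].T
def onz(g,uv,z):
    o,d=ray(g,uv);return o+d*((z-o[2])/d[:,2])[:,None]
def proj(g,P):
    P=np.atleast_2d(P);K=g["camera_matrix"];T=g["cam_to_world"];c=(P-T[:3,3])@T[:3,:3]
    return np.c_[K[0,0]*c[:,0]/-c[:,2]+K[0,2],-K[1,1]*c[:,1]/-c[:,2]+K[1,2]]
def world(g):
    v,u=np.mgrid[:480,:640];o,d=ray(g,np.c_[u.ravel(),v.ravel()])
    # d has unit depth along the axis
    return (o+d*g["depth"].ravel()[:,None]).reshape(480,640,3)
def hsv(g): return cv2.cvtColor(g["frame"],cv2.COLOR_RGB2HSV)
HUE=dict(red=(172,6),blue=(105,120),yellow=(24,34),green=(50,80),orange=(8,16))
def cmask(g,c,smin=130,vmin=50):
    h=hsv(g);a,b=HUE[c];H=h[...,0]
    m=((H>=a)&(H<=b)) if a<=b else ((H>=a)|(H<=b))
    return m&(h[...,1]>smin)&(h[...,2]>vmin)
def wrap(a): return (a+90)%180-90
E
cat > m.py <<'E'
from h import *
import sys
def circ(P):
    A=np.c_[2*P[:,:2],np.ones(len(P))];x=np.linalg.lstsq(A,(P[:,:2]**2).sum(1),rcond=None)[0]
    return x[:2],np.sqrt(x[2]+x[:2]@x[:2])
for n in("scene","side"):
    g=get_image(n);W=world(g);print(n)
    im=cv2.resize(g["frame"][:,:,::-1],None,fx=1,fy=1)
    for c in("red","blue","yellow"):
        m=cmask(g,c)
        top=m&(W[...,2]>.104)&(W[...,2]<.125)&(W[...,0]>.2)
        v,u=np.nonzero(top);P=onz(g,np.c_[u,v],.114)
        r=cv2.minAreaRect((P[:,:2]*1000).astype(np.float32)) if len(P)>4 else None
        print(c,"top n",len(P),r, np.median(W[top][:,2]) if len(P) else '')
        pad=m&(W[...,2]>.003)&(W[...,2]<.02)&(W[...,0]>.2)
        k,l,st,ce=cv2.connectedComponentsWithStats(pad.astype(np.uint8))
        v,u=np.nonzero(pad);P=onz(g,np.c_[u,v],.010)
        ok=np.linalg.norm(P[:,:2]-np.median(P[:,:2],0),axis=1)<.05
        (cx,cy),rr=cv2.minEnclosingCircle((P[ok,:2]*1000).astype(np.float32));print("  pad",ok.sum(),cx,cy,rr)
    m=cmask(g,"green",80).astype(np.uint8)
    cs=max(cv2.findContours(m,cv2.RETR_EXTERNAL,2)[0],key=cv2.contourArea)[:,0]
    print("mat",cv2.minAreaRect((onz(g,cs,.003)[:,:2]*1000).astype(np.float32)))
    h=hsv(g)
    m=((h[...,1]<60)&(h[...,2]>130)&(W[...,2]>.018)&(W[...,2]<.032)).astype(np.uint8)
    for q in cv2.findContours(m,cv2.RETR_EXTERNAL,2)[0]:
        if cv2.contourArea(q)>300:
            P=onz(g,q[:,0],.025);print("white",cv2.boundingRect(q),cv2.minEnclosingCircle((P[:,:2]*1000).astype(np.float32)),circ(P*1000))
    cv2.imwrite(f"pics/crop_{n}.png",cv2.resize(im[220:400,350:530] if n=="scene" else im[270:480,170:380],None,fx=3,fy=3,interpolation=2)[:600])
E
python3 m.py
```

```text
scene
red top n 225 ((450.5552978515625, 216.43255615234375), (23.23026466369629, 35.22020721435547), 32.56892013549805) 0.11444541786623974
  pad 342 447.09063720703125 215.38589477539062 32.193973541259766
blue top n 224 ((522.1996459960938, 171.3910369873047), (24.02767562866211, 35.19950866699219), 36.47991943359375) 0.1144948383453715
  pad 433 517.415771484375 167.94761657714844 31.777523040771484
yellow top n 299 ((489.20623779296875, 284.5841064453125), (36.87047576904297, 23.654062271118164), 89.36994934082031) 0.1143981540060145
  pad 539 485.239501953125 285.58135986328125 32.17459487915039
mat ((478.3111572265625, -263.626953125), (248.98831176757812, 158.11572265625), 79.9193115234375)
white (268, 265, 42, 33) ((632.236572265625, 4.670477390289307), 35.67471694946289) (array([630.66422796,   3.27597121]), np.float64(32.86302815151748))
side
red top n 320 ((443.74981689453125, 216.91873168945312), (16.78253936767578, 36.7330322265625), 33.41838073730469) 0.11277013607089414
  pad 116 763.4295654296875 194.27101135253906 22.568557739257812
blue top n 213 ((516.5855712890625, 172.08035278320312), (14.465107917785645, 32.92639923095703), 36.92629623413086) 0.11287116981095291
  pad 147 516.4588623046875 170.29876708984375 29.99477767944336
yellow top n 331 ((484.2159729003906, 286.5450134277344), (35.30550003051758, 15.458590507507324), 89.31293487548828) 0.1130556638418736
  pad 604 484.0519104003906 287.2266540527344 31.04616928100586
mat ((476.3501281738281, -260.311767578125), (248.43862915039062, 158.53939819335938), 79.87944030761719)
white (278, 225, 40, 28) ((628.9806518554688, 8.2174072265625), 34.285301208496094) (array([628.62978154,   6.72858545]), np.float64(31.303947193717303))
```

```bash
cat > plan.py <<'E'
# usage: plan.py x y z yaw(jaw direction deg) [x y z yaw ...]  mm ; prints per-call deltas
from h import *
import sys
from scipy.spatial.transform import Rotation as R
def pose():
    s=observe();M=R.from_rotvec(s["ee_rot"]).as_matrix();return s,M
s,M=pose();p=s["position"]*1000;yaw=np.degrees(np.arctan2(M[1,1],M[0,1]))
print("t",round(s["clock"],2),"p",p.round(1),"yaw",round(yaw,1),"tilt",np.degrees(np.arccos(-M[2,2])).round(2),"w",round(s["width"],3),"j7",s["joints"][6].round(2),"F",s["force"].round(1))
a=[float(v) for v in sys.argv[1:]]
for i in range(0,len(a),4):
    q=np.array(a[i:i+3]);gy=a[i+3]
    dy=gy-yaw
    if abs(dy)>180: dy-=360*np.sign(dy)
    n=max(1,int(np.ceil(max(np.linalg.norm(q-p)/205,abs(dy)/35))))
    print(" ->",q,gy,"calls",n)
    for k in range(n):
        st=(q-p)/n; c=np.radians(yaw);Y=np.array([np.cos(c),np.sin(c),0]);X=np.array([-np.sin(c),np.cos(c),0])
        print("   xyz cm",[round(float(st@X)/10,2),round(float(st@Y)/10,2),round(float(-st[2])/10,2)],"turn",round(-dy/n,1))
        yaw+=dy/n
    p=q
E
python3 plan.py 470 -250 230 -68 445 216 230 33.4
```

```text
t 0.25 p [ 232.8 -579.8  226.4] yaw -68.1 tilt 0.04 w 1.0 j7 -0.08 F [0.9 0.6 0.5]
 -> [ 470. -250.  230.] -68.0 calls 2
   xyz cm [17.15, -10.89, -0.18] turn -0.1
   xyz cm [17.16, -10.87, -0.18] turn -0.1
 -> [445. 216. 230.] 33.4 calls 3
   xyz cm [5.05, -14.71, -0.0] turn -33.8
   xyz cm [12.38, -9.42, -0.0] turn -33.8
   xyz cm [15.53, -0.94, -0.0] turn -33.8
```

View pics/crop_side.png

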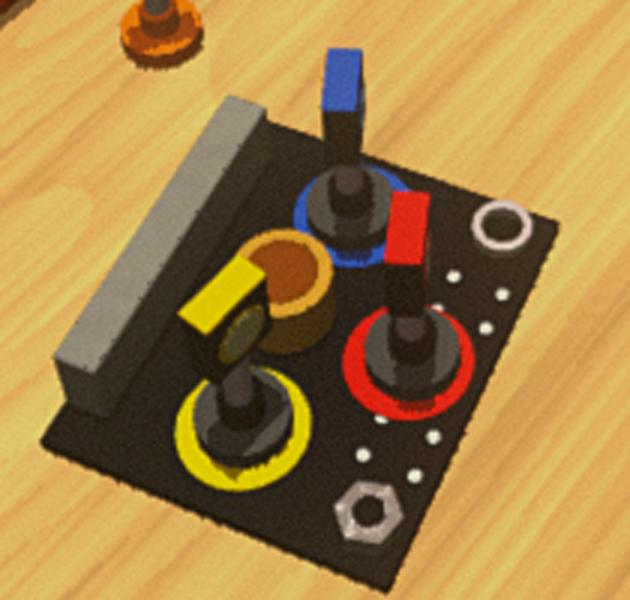

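View pics/crop_scene.png

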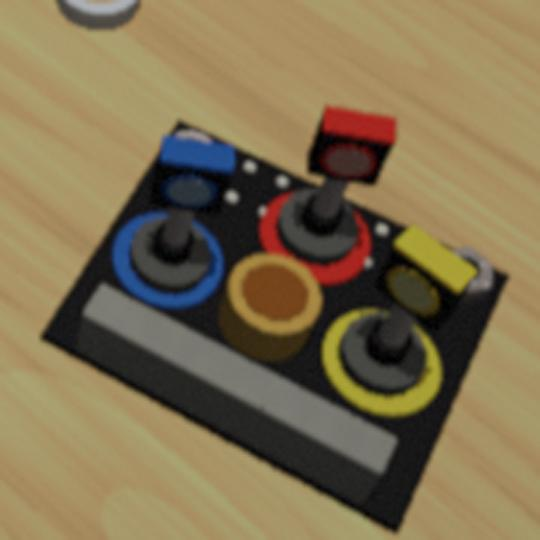

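The crops confirm the three optics: red, blue and yellow tops over rings of the same colour, each on its own pad. The orange one stands apart on bare table. Now moving to above the red optic.

arm_command(deltas=[{"xyz": [17.15,-10.9,-0.2],"jaw": 130},{"xyz": [17.15,-10.9,-0.2],"jaw": 130},{"xyz": [17.15,-10.9,-0.2],"jaw": 130},{"xyz": [17.15,-10.9,-0.2],"jaw": 130},{"xyz": [17.15,-10.9,-0.2],"jaw": 130}], force=15)

```text
schema error: expected keys xyz, turn, jaw
```

arm_command(deltas=[{"xyz": [17.15,-10.9,-0.2],"jaw": 130},{"xyz": [17.15,-10.9,-0.2],"jaw": 130},{"xyz": [17.15,-10.9,-0.2],"jaw": 130},{"xyz": [17.15,-10.9,-0.2],"jaw": 130},{"xyz": [17.15,-10.9,-0.2],"jaw": 130}])

```text
schema error: expected keys xyz, turn, jaw
```

```bash
python3 plan.py 445 216 230 33.4
```

```text
t 0.25 p [ 232.8 -579.8  226.4] yaw -68.1 tilt 0.04 w 1.0 j7 -0.08 F [0.9 0.6 0.5]
 -> [445. 216. 230.] 33.4 calls 5
   xyz cm [9.87, -13.19, -0.07] turn -20.3
   xyz cm [13.83, -8.95, -0.07] turn -20.3
   xyz cm [16.08, -3.59, -0.07] turn -20.3
   xyz cm [16.32, 2.21, -0.07] turn -20.3
   xyz cm [14.54, 7.74, -0.07] turn -20.3
```

arm_command(deltas=[{"xyz": [17.15,-10.9,-0.2],"turn": 0,"jaw": 130},{"xyz": [17.15,-10.9,-0.2],"turn": 0,"jaw": 130},{"xyz": [17.15,-10.9,-0.2],"turn": 0,"jaw": 130},{"xyz": [17.15,-10.9,-0.2],"turn": 0,"jaw": 130},{"xyz": [17.15,-10.9,-0.2],"turn": 0,"jaw": 130}], force=15)

```text
clock: 0.67
position: [0.3527, -0.4123, 0.2285]
ee_rot: [-3.083, -0.597, -0.0]
force: [2.5, -0.4, 0.9]
width: 0.687
```

```bash
python3 plan.py 470 -250 230 -68 445 216 230 33.4
```

```text
t 0.67 p [ 352.7 -412.3  228.5] yaw -68.1 tilt 0.06 w 0.687 j7 -0.44 F [ 2.5 -0.4  0.9]
 -> [ 470. -250.  230.] -68.0 calls 1
   xyz cm [16.95, -10.67, -0.15] turn -0.1
 -> [445. 216. 230.] 33.4 calls 3
   xyz cm [5.05, -14.71, -0.0] turn -33.8
   xyz cm [12.38, -9.42, -0.0] turn -33.8
   xyz cm [15.53, -0.94, -0.0] turn -33.8
```

arm_command(deltas=[{"xyz": [17,-10.7,-0.2],"turn": 0,"jaw": 130},{"xyz": [17,-10.7,-0.2],"turn": 0,"jaw": 130},{"xyz": [17,-10.7,-0.2],"turn": 0,"jaw": 130},{"xyz": [17,-10.7,-0.2],"turn": 0,"jaw": 130},{"xyz": [17,-10.7,-0.2],"turn": 0,"jaw": 130}])

```text
clock: 1.08
position: [0.4716, -0.2469, 0.2309]
ee_rot: [-3.083, -0.599, -0.001]
force: [1.0, -0.2, 0.3]
width: 0.489
```

arm_command(deltas=[{"xyz": [5,-14.7,0],"turn": -33.8,"jaw": 130},{"xyz": [5,-14.7,0],"turn": -33.8,"jaw": 130},{"xyz": [5,-14.7,0],"turn": -33.8,"jaw": 130},{"xyz": [5,-14.7,0],"turn": -33.8,"jaw": 130},{"xyz": [5,-14.7,0],"turn": -33.8,"jaw": 130}])

```text
clock: 1.5
position: [0.4627, -0.0842, 0.2315]
ee_rot: [-2.762, -1.49, -0.004]
force: [0.5, -0.1, 0.4]
width: 0.494
```

arm_command(deltas=[{"xyz": [12.4,-9.4,0],"turn": -33.8,"jaw": 130},{"xyz": [12.4,-9.4,0],"turn": -33.8,"jaw": 130},{"xyz": [12.4,-9.4,0],"turn": -33.8,"jaw": 130},{"xyz": [12.4,-9.4,0],"turn": -33.8,"jaw": 130},{"xyz": [12.4,-9.4,0],"turn": -33.8,"jaw": 130}])

```text
clock: 1.92
position: [0.4512, 0.0793, 0.2329]
ee_rot: [-2.192, -2.246, -0.011]
force: [0.3, 0.9, -0.8]
width: 0.488
```

```bash
python3 plan.py 445 216 230 33.4
```

```text
t 1.92 p [451.2  79.3 232.9] yaw 1.4 tilt 0.45 w 0.488 j7 -0.38 F [ 0.3  0.9 -0.8]
 -> [445. 216. 230.] 33.4 calls 1
   xyz cm [13.68, -0.28, 0.29] turn -32.0
```

arm_command(deltas=[{"xyz": [13.7,-0.3,0.3],"turn": -32,"jaw": 130},{"xyz": [13.7,-0.3,0.3],"turn": -32,"jaw": 130},{"xyz": [13.7,-0.3,0.3],"turn": -32,"jaw": 130},{"xyz": [13.7,-0.3,0.3],"turn": -32,"jaw": 130},{"xyz": [13.7,-0.3,0.3],"turn": -32,"jaw": 130}])

```text
clock: 2.33
position: [0.4435, 0.2221, 0.2314]
ee_rot: [-1.468, -2.774, -0.017]
force: [-0.6, 0.4, 0.8]
width: 0.493
```

```bash
cat >> h.py <<'E'
def wproj(g,P):
    P=np.atleast_2d(P);K=g["camera_matrix"];T=g["cam_to_world"];c=(P-T[:3,3])@T[:3,:3]
    x,y,z=c[:,0],-c[:,1],-c[:,2];rr=np.hypot(x,y);th=np.arctan2(rr,z);k=K[0,0]*th/np.maximum(rr,1e-9)
    return np.c_[k*x+K[0,2],k*y+K[1,2]]
def wonz(g,uv,z):
    uv=np.atleast_2d(np.asarray(uv,float));K=g["camera_matrix"];T=g["cam_to_world"]
    x,y=uv[:,0]-K[0,2],uv[:,1]-K[1,2];r=np.hypot(x,y)+1e-9;th=r/K[0,0]
    d=np.c_[np.sin(th)*x/r,-np.sin(th)*y/r,-np.cos(th)]@T[:3,:3].T;o=T[:3,3]
    return o+d*((z-o[2])/d[:,2])[:,None]
E
python3 plan.py 445 216 150 33.4
python3 - <<'E'
from h import *
g=get_image("wrist");im=g["frame"][:,:,::-1].copy()
cv2.imwrite("pics/wrist1.png",im)
m0=lambda c:cmask(g,c)
for c in("red","blue","yellow"):
    k,l,st,ce=cv2.connectedComponentsWithStats(cmask(g,c).astype(np.uint8))
    for i in range(1,k):
        if st[i,4]>100:
            v,u=np.nonzero(l==i)
            print(c,st[i],ce[i].round(0),cv2.minAreaRect((wonz(g,np.c_[u,v],.114)[:,:2]*1000).astype(np.float32)),"z10:",cv2.minEnclosingCircle((wonz(g,np.c_[u,v],.01)[:,:2]*1000).astype(np.float32)))
E
```

```text
t 2.33 p [443.5 222.1 231.4] yaw 34.2 tilt 0.66 w 0.493 j7 -0.18 F [-0.6  0.4  0.8]
 -> [445. 216. 150.] 33.4 calls 1
   xyz cm [-0.59, -0.22, 8.14] turn 0.8
red [ 286  186   58   79 2049] [315. 224.] ((439.7476806640625, 227.42578125), (43.19476318359375, 61.00352478027344), 33.142295837402344) z10: ((453.1891784667969, 207.43499755859375), 42.3869743347168)
red [608 220  32  56 420] [625. 250.] ((719.0474853515625, 390.29107666015625), (65.69744873046875, 13.051448822021484), 89.79474639892578) z10: ((830.6649169921875, 432.3171691894531), 45.27376174926758)
blue [317 260  51  47 580] [335. 277.] ((479.6600341796875, 201.71908569335938), (42.92963409423828, 29.650367736816406), 77.7971420288086) z10: ((517.3275146484375, 170.6041259765625), 29.826711654663086)
blue [346 339  17   9 134] [354. 343.] ((525.375, 161.23672485351562), (13.823603630065918, 8.051817893981934), 37.14348602294922) z10: ((571.3916015625, 116.89814758300781), 10.681559562683105)
yellow [355 166  14  37 136] [360. 182.] ((450.6747131347656, 273.5408935546875), (9.157270431518555, 27.475811004638672), 39.192623138427734) z10: ((468.51116943359375, 271.400390625), 19.017396926879883)
```

View pics/wrist1.png

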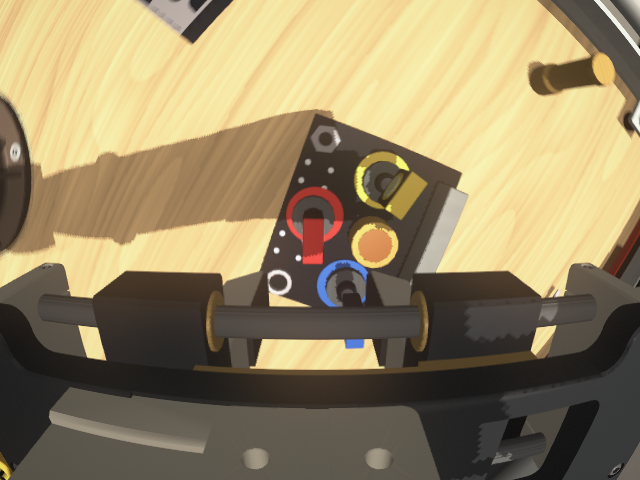

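The wrist view shows the red head seen edge-on, its top at about (313,240), with the jaws astride it. The red pad ring is at (314,213), blue pad (343,285), yellow pad (382,180) and filter (375,245).

```bash
python3 - <<'E'
from h import *
g=get_image("wrist")
m=cmask(g,"red");v,u=np.nonzero(m);k=(u>280)&(u<350)&(v>180)&(v<270)
u,v=u[k],v[k]
P=wonz(g,np.c_[u,v][v<216],.01)*1000;hull=cv2.convexHull(P[:,:2].astype(np.float32))[:,0]
A=np.c_[2*hull,np.ones(len(hull))];print(cv2.minEnclosingCircle(hull))
t=(v>238)&(u>300)&(u<326)
P=wonz(g,np.c_[u,v][t],.114)*1000;print(cv2.minAreaRect(P[:,:2].astype(np.float32)))
c=cmask(g,"yellow",90,40);v,u=np.nonzero(c);k=(u<412)&(u>350)&(v>145)&(v<212);P=wonz(g,np.c_[u,v][k],.01)*1000;print("y",cv2.minEnclosingCircle(P[:,:2].astype(np.float32)))
E
python3 plan.py 445 216 76 33.4
```

```text
((445.3077392578125, 219.28636169433594), 30.130943298339844)
((450.4142761230469, 208.64405822753906), (15.547371864318848, 16.921472549438477), 34.05564498901367)
y ((485.1997985839844, 287.1521911621094), 31.12765884399414)
t 2.43 p [444.4 217.2 230.7] yaw 33.6 tilt 0.46 w 0.492 j7 -0.19 F [-0.4 -0.9 -0.1]
 -> [445. 216.  76.] 33.4 calls 1
   xyz cm [-0.13, -0.02, 15.47] turn 0.2
```

arm_command(deltas=[{"xyz": [-0.05,0,4],"turn": 0.2,"jaw": 130},{"xyz": [-0.05,0,8],"turn": 0.2,"jaw": 130},{"xyz": [-0.05,0,11.5],"turn": 0.2,"jaw": 130},{"xyz": [-0.05,0,14.5],"turn": 0.2,"jaw": 130},{"xyz": [-0.05,0,15.5],"turn": 0.2,"jaw": 130}])

```text
clock: 2.85
position: [0.4433, 0.2152, 0.072]
ee_rot: [-1.493, -2.759, -0.004]
force: [-0.0, 0.4, 0.4]
width: 0.493
```

arm_command(deltas=[{"xyz": [0,0,0],"turn": 0,"jaw": 180},{"xyz": [0,0,0],"turn": 0,"jaw": 255},{"xyz": [0,0,0],"turn": 0,"jaw": 255},{"xyz": [0,0,0],"turn": 0,"jaw": 255},{"xyz": [0,0,0],"turn": 0,"jaw": 255}])

```text
clock: 3.27
position: [0.4444, 0.2156, 0.0735]
ee_rot: [-1.495, -2.76, -0.007]
force: [0.3, 0.9, 1.3]
width: 0.177
```

```bash
python3 plan.py 445 217 76 33.4
python3 - <<'E'
from h import *
g=get_image("side");cv2.imwrite("pics/side2.png",cv2.resize(g["frame"][200:480,120:440,::-1],None,fx=2,fy=2))
E
```

```text
t 3.27 p [444.4 215.6  73.5] yaw 33.1 tilt 0.31 w 0.177 j7 -0.37 F [0.3 0.9 1.3]
 -> [445. 217.  76.] 33.4 calls 1
   xyz cm [0.08, 0.13, -0.25] turn -0.3
```

View pics/side2.png

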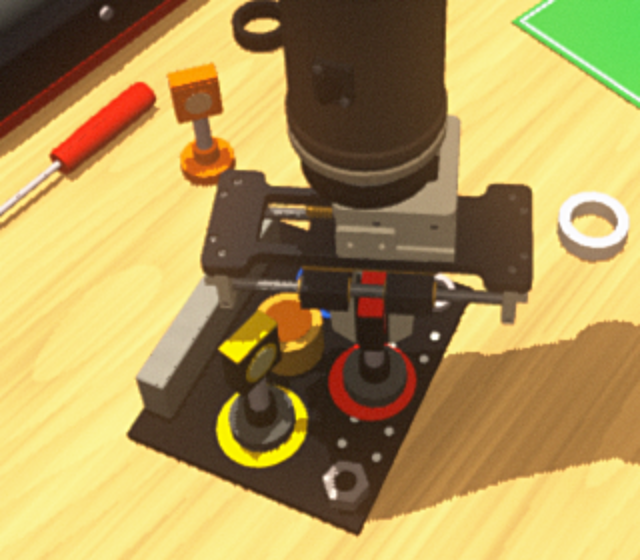

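Red is gripped: opening 0.177, about 16 mm, head still upright on its pad. Lifting.

arm_command(deltas=[{"xyz": [0,0,-1],"turn": 0,"jaw": 255},{"xyz": [0,0,-4],"turn": 0,"jaw": 255},{"xyz": [0,0,-8],"turn": 0,"jaw": 255},{"xyz": [0,0,-12],"turn": 0,"jaw": 255},{"xyz": [0,0,-13],"turn": 0,"jaw": 255}], force=30)

```text
clock: 3.73
position: [0.446, 0.2171, 0.2098]
ee_rot: [1.494, 2.762, 0.018]
force: [1.1, 1.0, -2.8]
width: 0.175
```

```bash
python3 plan.py 463 -341 205 33.4
```

```text
t 3.73 p [446.  217.1 209.8] yaw 33.2 tilt 0.65 w 0.175 j7 -0.21 F [ 1.1  1.  -2.8]
 -> [ 463. -341.  205.] 33.4 calls 3
   xyz cm [-15.88, -9.7, 0.16] turn -0.1
   xyz cm [-15.87, -9.72, 0.16] turn -0.1
   xyz cm [-15.86, -9.74, 0.16] turn -0.1
```

arm_command(deltas=[{"xyz": [-2,-1.2,0],"turn": 0,"jaw": 255},{"xyz": [-5,-3,0.1],"turn": 0,"jaw": 255},{"xyz": [-8.5,-5.2,0.1],"turn": 0,"jaw": 255},{"xyz": [-12,-7.3,0.1],"turn": 0,"jaw": 255},{"xyz": [-15.5,-9.5,0.1],"turn": 0,"jaw": 255}])

```text
clock: 4.15
position: [0.4505, 0.0338, 0.2076]
ee_rot: [1.493, 2.762, 0.018]
force: [1.3, -0.7, -3.4]
width: 0.17
```

arm_command(deltas=[{"xyz": [-3.2,-2,0],"turn": 0,"jaw": 255},{"xyz": [-6.4,-4,0.1],"turn": 0,"jaw": 255},{"xyz": [-9.6,-6,0.1],"turn": 0,"jaw": 255},{"xyz": [-12.8,-8,0.1],"turn": 0,"jaw": 255},{"xyz": [-16,-9.8,0.1],"turn": 0,"jaw": 255}])

```text
clock: 4.57
position: [0.4552, -0.1557, 0.2054]
ee_rot: [1.493, 2.762, 0.017]
force: [0.9, -0.0, -2.9]
width: 0.173
```

```bash
python3 plan.py 463 -341 205 33.4
```

```text
t 4.57 p [ 455.2 -155.7  205.4] yaw 33.2 tilt 0.62 w 0.173 j7 0.64 F [ 0.9 -0.  -2.9]
 -> [ 463. -341.  205.] 33.4 calls 1
   xyz cm [-15.93, -9.49, 0.04] turn -0.2
```

arm_command(deltas=[{"xyz": [-3.7,-2.2,0],"turn": 0,"jaw": 255},{"xyz": [-7.4,-4.4,0],"turn": 0,"jaw": 255},{"xyz": [-11,-6.5,0],"turn": 0,"jaw": 255},{"xyz": [-14,-8.4,0],"turn": 0,"jaw": 255},{"xyz": [-15.9,-9.5,0],"turn": 0,"jaw": 255}])

```text
clock: 4.98
position: [0.4609, -0.3463, 0.2037]
ee_rot: [1.5, 2.758, 0.014]
force: [-0.0, 1.0, -2.9]
width: 0.171
```

arm_command(deltas=[{"xyz": [0,0,2],"turn": 0,"jaw": 255},{"xyz": [0,0,5],"turn": 0,"jaw": 255},{"xyz": [0,0,8],"turn": 0,"jaw": 255},{"xyz": [0,0,11],"turn": 0,"jaw": 255},{"xyz": [0,0,12],"turn": 0,"jaw": 255}])

```text
clock: 5.4
position: [0.4589, -0.3441, 0.08]
ee_rot: [-1.499, -2.756, -0.015]
force: [-0.4, -0.4, -4.0]
width: 0.172
```

```bash
python3 plan.py 463 -341 67 33.4;python3 - <<'E'
from h import *
g=get_image("scene");cv2.imwrite("pics/scene3.png",g["frame"][:,:,::-1])
E
```

```text
t 5.4 p [ 458.9 -344.1   80. ] yaw 32.9 tilt 0.6 w 0.172 j7 0.88 F [-0.4 -0.4 -4. ]
 -> [ 463. -341.   67.] 33.4 calls 1
   xyz cm [0.04, 0.51, 1.3] turn -0.5
```

View pics/scene3.png

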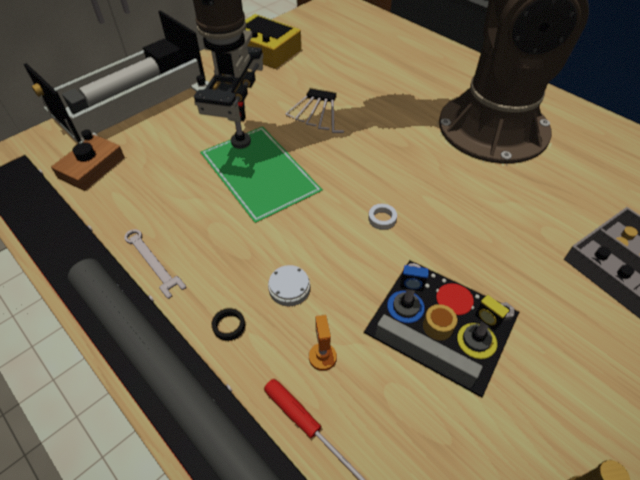

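The red base is just above the far end of the mat at about (241,140). The filter and the other two optics are undisturbed. Setting down.

arm_command(deltas=[{"xyz": [0,0.4,0.4],"turn": 0,"jaw": 255},{"xyz": [0,0.4,0.7],"turn": 0,"jaw": 255},{"xyz": [0,0.4,1.0],"turn": 0,"jaw": 255},{"xyz": [0,0.4,1.15],"turn": 0,"jaw": 255},{"xyz": [0,0.4,1.3],"turn": 0,"jaw": 255}])

```text
clock: 5.87
position: [0.4628, -0.3421, 0.0678]
ee_rot: [-1.499, -2.757, -0.014]
force: [0.6, -0.6, -3.1]
width: 0.175
```

```bash
python3 plan.py 463 -341 66.5 33.4
```

```text
t 5.87 p [ 462.8 -342.1   67.8] yaw 32.9 tilt 0.57 w 0.175 j7 0.87 F [ 0.6 -0.6 -3.1]
 -> [ 463.  -341.    66.5] 33.4 calls 1
   xyz cm [0.08, 0.08, 0.13] turn -0.5
```

arm_command(deltas=[{"xyz": [0,0,0.05],"turn": 0,"jaw": 255},{"xyz": [0,0,0.1],"turn": 0,"jaw": 255},{"xyz": [0,0,0.15],"turn": 0,"jaw": 255},{"xyz": [0,0,0.15],"turn": 0,"jaw": 255}])

```text
clock: 6.2
position: [0.463, -0.3422, 0.0666]
ee_rot: [-1.499, -2.757, -0.014]
force: [-0.5, 0.2, -2.0]
width: 0.172
```

```bash
python3 plan.py 463 -341 66.5 33.4
```

```text
t 6.2 p [ 463.  -342.2   66.6] yaw 32.9 tilt 0.55 w 0.172 j7 0.87 F [-0.5  0.2 -2. ]
 -> [ 463.  -341.    66.5] 33.4 calls 1
   xyz cm [0.1, 0.07, 0.01] turn -0.5
```

arm_command(deltas=[{"xyz": [0,0,0.07],"turn": 0,"jaw": 255},{"xyz": [0,0,0.1],"turn": 0,"jaw": 255},{"xyz": [0,0,0.1],"turn": 0,"jaw": 190},{"xyz": [0,0,0.1],"turn": 0,"jaw": 130},{"xyz": [0,0,0.1],"turn": 0,"jaw": 130}])

```text
clock: 6.62
position: [0.4632, -0.3423, 0.0657]
ee_rot: [-1.5, -2.758, -0.014]
force: [-0.1, 0.2, 0.4]
width: 0.343
```

arm_command(deltas=[{"xyz": [0,0,0],"turn": 0,"jaw": 130},{"xyz": [0,0,-2],"turn": 0,"jaw": 130},{"xyz": [0,0,-6],"turn": 0,"jaw": 130},{"xyz": [0,0,-10],"turn": 0,"jaw": 130},{"xyz": [0,0,-13],"turn": 0,"jaw": 130}])

```text
clock: 7.03
position: [0.4635, -0.3436, 0.1986]
ee_rot: [-1.5, -2.76, -0.015]
force: [0.6, -0.1, -0.8]
width: 0.488
```

```bash
python3 plan.py 517 169 205 37; python3 m.py
python3 - <<'E'
from h import *
g=get_image("scene");cv2.imwrite("pics/scene4.png",g["frame"][:,:,::-1])
E
```

```text
t 7.03 p [ 463.5 -343.6  198.6] yaw 32.9 tilt 0.54 w 0.488 j7 0.95 F [ 0.6 -0.1 -0.8]
 -> [517. 169. 205.] 37.0 calls 3
   xyz cm [13.37, 10.79, -0.21] turn -1.4
   xyz cm [13.11, 11.1, -0.21] turn -1.4
   xyz cm [12.85, 11.41, -0.21] turn -1.4
scene
red top n 76 ((471.0226745605469, -332.73284912109375), (14.413004875183105, 34.05929183959961), 30.836483001708984) 0.10797636757745949
  pad 872 447.05157470703125 215.4061737060547 32.201969146728516
blue top n 229 ((522.00390625, 171.24630737304688), (23.540775299072266, 35.19950866699219), 36.47991943359375) 0.11462793225223977
  pad 435 517.3425903320312 167.8579864501953 31.88544464111328
yellow top n 297 ((489.03509521484375, 284.58599853515625), (36.87047576904297, 23.311796188354492), 89.36994934082031) 0.11443262366972773
  pad 540 485.239501953125 285.58135986328125 32.17459487915039
mat ((478.1053771972656, -263.6507568359375), (249.10743713378906, 158.51177978515625), 79.91967010498047)
white (268, 265, 42, 36) ((632.9249877929688, 5.293258190155029), 36.594482421875) (array([631.79117731,   4.48655259]), np.float64(33.4214
[... 183 characters left out ...]
17.32080078125 31.408885955810547
blue top n 210 ((516.5855712890625, 172.08035278320312), (14.465107917785645, 32.92639923095703), 36.92629623413086) 0.11294655435130763
  pad 286 516.4469604492188 170.13758850097656 30.037351608276367
yellow top n 332 ((484.2171325683594, 286.6413879394531), (35.498268127441406, 15.458590507507324), 89.31293487548828) 0.11289943243848644
  pad 590 484.1647033691406 287.05316162109375 31.012990951538086
mat ((476.35400390625, -260.27886962890625), (248.4970245361328, 158.51083374023438), 79.92549133300781)
white (278, 225, 40, 28) ((627.3687133789062, 8.604607582092285), 35.56773376464844) (array([628.03817293,   7.64342091]), np.float64(32.14204614304205))
```

View pics/scene4.png

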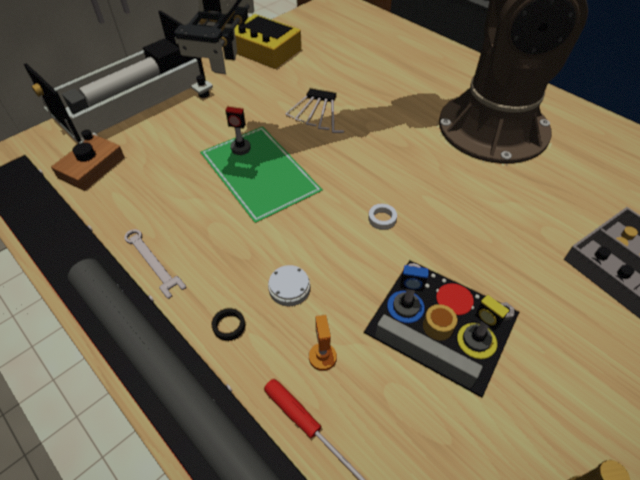

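Red stands upright on the mat, base at (241,146). Now blue.

arm_command(deltas=[{"xyz": [13.4,10.8,-0.3],"turn": -1.4,"jaw": 130},{"xyz": [13.4,10.8,-0.3],"turn": -1.4,"jaw": 130},{"xyz": [13.4,10.8,-0.3],"turn": -1.4,"jaw": 130},{"xyz": [13.4,10.8,-0.3],"turn": -1.4,"jaw": 130},{"xyz": [13.4,10.8,-0.3],"turn": -1.4,"jaw": 130}])

```text
clock: 7.6
position: [0.4828, -0.1646, 0.2024]
ee_rot: [1.454, 2.783, 0.018]
force: [-0.1, 0.5, 0.5]
width: 0.489
```

arm_command(deltas=[{"xyz": [13.1,11.1,-0.3],"turn": -1.4,"jaw": 130},{"xyz": [13.1,11.1,-0.3],"turn": -1.4,"jaw": 130},{"xyz": [13.1,11.1,-0.3],"turn": -1.4,"jaw": 130},{"xyz": [13.1,11.1,-0.3],"turn": -1.4,"jaw": 130},{"xyz": [13.1,11.1,-0.3],"turn": -1.4,"jaw": 130}])

```text
clock: 8.02
position: [0.4985, 0.013, 0.2068]
ee_rot: [-1.411, -2.807, -0.022]
force: [-0.3, -0.3, 1.0]
width: 0.493
```

```bash
python3 plan.py 517 170 205 37
```

```text
t 8.02 p [498.5  13.  206.8] yaw 36.6 tilt 0.81 w 0.493 j7 0.32 F [-0.3 -0.3  1. ]
 -> [517. 170. 205.] 37.0 calls 1
   xyz cm [11.5, 10.85, 0.18] turn -0.4
```

arm_command(deltas=[{"xyz": [11.5,10.8,0],"turn": -0.4,"jaw": 130},{"xyz": [11.5,10.8,0],"turn": -0.4,"jaw": 130},{"xyz": [11.5,10.8,0],"turn": -0.4,"jaw": 130},{"xyz": [11.5,10.8,0],"turn": -0.4,"jaw": 130},{"xyz": [11.5,10.8,0],"turn": -0.4,"jaw": 130}])

```text
clock: 8.43
position: [0.5151, 0.1791, 0.2086]
ee_rot: [-1.385, -2.816, -0.029]
force: [-0.1, 1.3, 1.1]
width: 0.492
```

```bash
python3 - <<'E'
from h import *
g=get_image("wrist");cv2.imwrite("pics/wrist4.png",g["frame"][:,:,::-1])
E
python3 plan.py 517 170 74 37
```

```text
t 8.48 p [515.3 174.8 208.1] yaw 37.5 tilt 0.91 w 0.489 j7 -0.01 F [-0.5 -0.5 -0.2]
 -> [517. 170.  74.] 37.0 calls 1
   xyz cm [-0.48, -0.16, 13.41] turn 0.5
```

View pics/wrist4.png

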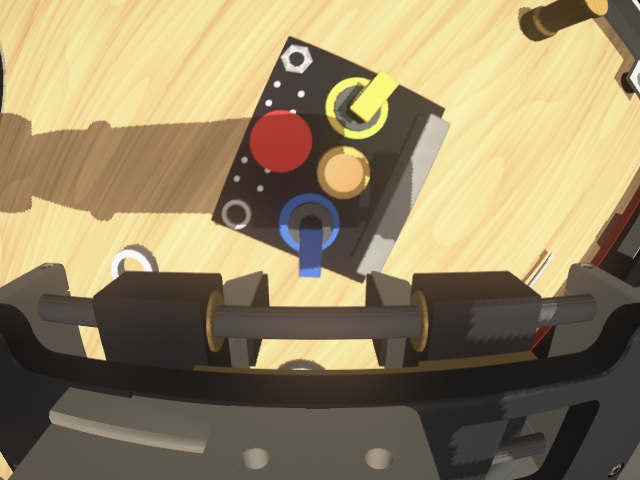

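The blue head's top is at (311,252) between the jaws and well aligned. Descending.

arm_command(deltas=[{"xyz": [-0.3,-0.1,4],"turn": 0.4,"jaw": 130},{"xyz": [-0.3,-0.1,7],"turn": 0.4,"jaw": 130},{"xyz": [-0.3,-0.1,10],"turn": 0.4,"jaw": 130},{"xyz": [-0.3,-0.1,12.4],"turn": 0.4,"jaw": 130},{"xyz": [-0.3,-0.1,13.3],"turn": 0.4,"jaw": 130}])

```text
clock: 8.9
position: [0.5146, 0.171, 0.0709]
ee_rot: [-1.398, -2.805, -0.016]
force: [-0.0, -0.9, -0.1]
width: 0.485
```

arm_command(deltas=[{"xyz": [0,0,0],"turn": 0,"jaw": 170},{"xyz": [0,0,0],"turn": 0,"jaw": 200},{"xyz": [0,0,0],"turn": 0,"jaw": 255},{"xyz": [0,0,0],"turn": 0,"jaw": 255},{"xyz": [0,0,0],"turn": 0,"jaw": 255}], force=15)

```text
clock: 9.32
position: [0.5157, 0.1714, 0.0723]
ee_rot: [-1.4, -2.807, -0.019]
force: [0.5, 2.3, -2.1]
width: 0.172
```

arm_command(deltas=[{"xyz": [0,0,0],"turn": 0,"jaw": 255}], force=30)

```text
clock: 9.4
position: [0.516, 0.1714, 0.073]
ee_rot: [-1.4, -2.808, -0.02]
force: [-0.2, -0.1, -3.5]
width: 0.172
```

```bash
python3 plan.py 517 170 205 37 477 -262 205 37
```

```text
t 9.4 p [516.  171.4  73. ] yaw 37.0 tilt 0.78 w 0.172 j7 -0.13 F [-0.2 -0.1 -3.5]
 -> [517. 170. 205.] 37.0 calls 1
   xyz cm [-0.17, -0.0, -13.2] turn -0.0
 -> [ 477. -262.  205.] 37.0 calls 3
   xyz cm [-10.7, -9.73, -0.0] turn -0.0
   xyz cm [-10.7, -9.73, -0.0] turn -0.0
   xyz cm [-10.7, -9.73, -0.0] turn -0.0
```

arm_command(deltas=[{"xyz": [0,0,-2],"turn": 0,"jaw": 255},{"xyz": [0,0,-5],"turn": 0,"jaw": 255},{"xyz": [0,0,-8.5],"turn": 0,"jaw": 255},{"xyz": [0,0,-12],"turn": 0,"jaw": 255},{"xyz": [0,0,-13.2],"turn": 0,"jaw": 255}])

```text
clock: 9.82
position: [0.5172, 0.1709, 0.2102]
ee_rot: [1.401, 2.812, 0.028]
force: [1.4, 0.4, -3.3]
width: 0.173
```

arm_command(deltas=[{"xyz": [-2,-1.8,0],"turn": 0,"jaw": 255},{"xyz": [-4.5,-4.1,0],"turn": 0,"jaw": 255},{"xyz": [-7,-6.4,0],"turn": 0,"jaw": 255},{"xyz": [-9.5,-8.7,0],"turn": 0,"jaw": 255},{"xyz": [-12,-11,0],"turn": 0,"jaw": 255}])

```text
clock: 10.23
position: [0.501, 0.0074, 0.2079]
ee_rot: [1.4, 2.811, 0.027]
force: [0.8, -0.6, -3.3]
width: 0.18
```

arm_command(deltas=[{"xyz": [-2.5,-2.3,0],"turn": 0,"jaw": 255},{"xyz": [-5,-4.6,0],"turn": 0,"jaw": 255},{"xyz": [-7.5,-6.8,0],"turn": 0,"jaw": 255},{"xyz": [-10,-9,0],"turn": 0,"jaw": 255},{"xyz": [-12,-11,0],"turn": 0,"jaw": 255}])

```text
clock: 10.65
position: [0.4849, -0.1572, 0.2056]
ee_rot: [1.402, 2.81, 0.026]
force: [0.5, -0.2, -3.3]
width: 0.174
```

```bash
python3 plan.py 477 -262 205 37
```

```text
t 10.65 p [ 484.9 -157.2  205.6] yaw 37.0 tilt 0.96 w 0.174 j7 0.68 F [ 0.5 -0.2 -3.3]
 -> [ 477. -262.  205.] 37.0 calls 1
   xyz cm [-7.9, -6.93, 0.06] turn -0.0
```

arm_command(deltas=[{"xyz": [-2.2,-2,0],"turn": 0,"jaw": 255},{"xyz": [-4.4,-4,0],"turn": 0,"jaw": 255},{"xyz": [-6.3,-5.6,0],"turn": 0,"jaw": 255},{"xyz": [-7.6,-6.7,0],"turn": 0,"jaw": 255},{"xyz": [-7.9,-6.9,0],"turn": 0,"jaw": 255}])

```text
clock: 11.07
position: [0.476, -0.266, 0.2039]
ee_rot: [1.409, 2.806, 0.023]
force: [-0.7, 0.4, -2.7]
width: 0.174
```

arm_command(deltas=[{"xyz": [0,0,2],"turn": 0,"jaw": 255},{"xyz": [0,0,5],"turn": 0,"jaw": 255},{"xyz": [0,0,8],"turn": 0,"jaw": 255},{"xyz": [0,0,11],"turn": 0,"jaw": 255},{"xyz": [0,0,12.3],"turn": 0,"jaw": 255}])

```text
clock: 11.48
position: [0.4751, -0.2628, 0.0778]
ee_rot: [-1.407, -2.806, -0.024]
force: [-0.4, 0.4, -2.6]
width: 0.171
```

```bash
python3 plan.py 477 -262 66 37
```

```text
t 11.48 p [ 475.1 -262.8   77.8] yaw 36.7 tilt 0.89 w 0.171 j7 0.78 F [-0.4  0.4 -2.6]
 -> [ 477. -262.   66.] 37.0 calls 1
   xyz cm [-0.05, 0.21, 1.18] turn -0.3
```

arm_command(deltas=[{"xyz": [0,0.2,0.3],"turn": 0,"jaw": 255},{"xyz": [0,0.2,0.6],"turn": 0,"jaw": 255},{"xyz": [0,0.2,0.9],"turn": 0,"jaw": 255},{"xyz": [0,0.2,1.1],"turn": 0,"jaw": 255},{"xyz": [0,0.2,1.2],"turn": 0,"jaw": 255}])

```text
clock: 11.9
position: [0.4774, -0.2617, 0.0666]
ee_rot: [-1.407, -2.807, -0.024]
force: [-0.5, -0.7, -2.9]
width: 0.175
```

arm_command(deltas=[{"xyz": [0,0,0.05],"turn": 0,"jaw": 255},{"xyz": [0,0,0.1],"turn": 0,"jaw": 255}])

```text
clock: 12.07
position: [0.4779, -0.262, 0.0664]
ee_rot: [1.408, 2.808, 0.024]
force: [0.2, 0.3, -2.8]
width: 0.173
```

arm_command(deltas=[{"xyz": [0,0,0.07],"turn": 0,"jaw": 255},{"xyz": [0,0,0.12],"turn": 0,"jaw": 255},{"xyz": [0,0,0.15],"turn": 0,"jaw": 255},{"xyz": [0,0,0.15],"turn": 0,"jaw": 255},{"xyz": [0,0,0.15],"turn": 0,"jaw": 255}])

```text
clock: 12.48
position: [0.4782, -0.2621, 0.0652]
ee_rot: [1.408, 2.807, 0.023]
force: [-1.0, 0.2, 2.8]
width: 0.173
```

Contact (+2.8 N). Releasing and rising.

arm_command(deltas=[{"xyz": [0,0,0],"turn": 0,"jaw": 190},{"xyz": [0,0,0],"turn": 0,"jaw": 130},{"xyz": [0,0,0],"turn": 0,"jaw": 130},{"xyz": [0,0,0],"turn": 0,"jaw": 130}])

```text
clock: 12.82
position: [0.4782, -0.2621, 0.0652]
ee_rot: [1.408, 2.807, 0.024]
force: [0.3, 0.1, -0.1]
width: 0.411
```

arm_command(deltas=[{"xyz": [0,0,-1],"turn": 0,"jaw": 130},{"xyz": [0,0,-4],"turn": 0,"jaw": 130},{"xyz": [0,0,-8],"turn": 0,"jaw": 130},{"xyz": [0,0,-12],"turn": 0,"jaw": 130},{"xyz": [0,0,-14],"turn": 0,"jaw": 130}])

```text
clock: 13.23
position: [0.4788, -0.264, 0.2105]
ee_rot: [1.404, 2.803, 0.024]
force: [0.9, -0.6, 0.1]
width: 0.492
```

```bash
python3 plan.py 485 287 205 -0.7
python3 - <<'E'
from h import *
g=get_image("scene");cv2.imwrite("pics/scene5.png",g["frame"][:,:,::-1])
E
```

```text
t 13.23 p [ 478.8 -264.   210.5] yaw 36.8 tilt 0.95 w 0.492 j7 0.87 F [ 0.9 -0.6  0.1]
 -> [485. 287. 205.] -0.7 calls 3
   xyz cm [14.59, 11.16, 0.18] turn 12.5
   xyz cm [16.66, 7.74, 0.18] turn 12.5
   xyz cm [17.94, 3.96, 0.18] turn 12.5
```

View pics/scene5.png

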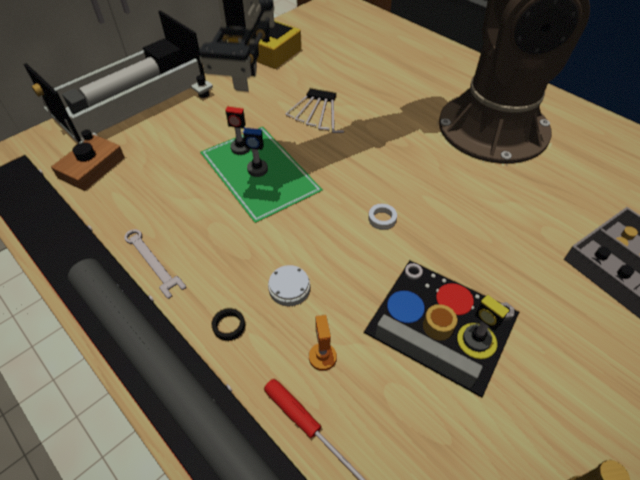

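Red at (241,146) and blue at (257,168) stand on the mat. Now yellow.

arm_command(deltas=[{"xyz": [14.6,11.2,0.2],"turn": 12.5,"jaw": 130},{"xyz": [14.6,11.2,0.2],"turn": 12.5,"jaw": 130},{"xyz": [14.6,11.2,0.2],"turn": 12.5,"jaw": 130},{"xyz": [14.6,11.2,0.2],"turn": 12.5,"jaw": 130},{"xyz": [14.6,11.2,0.2],"turn": 12.5,"jaw": 130}])

```text
clock: 13.7
position: [0.4824, -0.0744, 0.2139]
ee_rot: [1.692, 2.636, 0.029]
force: [0.2, 0.1, -0.4]
width: 0.494
```

arm_command(deltas=[{"xyz": [16.7,7.7,0.2],"turn": 12.5,"jaw": 130},{"xyz": [16.7,7.7,0.2],"turn": 12.5,"jaw": 130},{"xyz": [16.7,7.7,0.2],"turn": 12.5,"jaw": 130},{"xyz": [16.7,7.7,0.2],"turn": 12.5,"jaw": 130},{"xyz": [16.7,7.7,0.2],"turn": 12.5,"jaw": 130}])

```text
clock: 14.12
position: [0.4821, 0.1138, 0.2149]
ee_rot: [1.967, 2.441, 0.033]
force: [1.0, 0.6, 1.0]
width: 0.487
```

```bash
python3 plan.py 485 287 205 -0.7
```

```text
t 14.12 p [482.1 113.8 214.9] yaw 12.3 tilt 1.26 w 0.487 j7 -0.31 F [1.  0.6 1. ]
 -> [485. 287. 205.] -0.7 calls 1
   xyz cm [16.86, 3.96, 0.99] turn 13.0
```

arm_command(deltas=[{"xyz": [3.6,0.85,0.3],"turn": 3,"jaw": 130},{"xyz": [7.2,1.7,0.5],"turn": 6,"jaw": 130},{"xyz": [11,2.6,0.7],"turn": 9,"jaw": 130},{"xyz": [14.5,3.4,0.9],"turn": 12,"jaw": 130},{"xyz": [16.6,3.9,0.9],"turn": 13,"jaw": 130}])

```text
clock: 14.53
position: [0.4838, 0.2889, 0.2085]
ee_rot: [2.233, 2.206, 0.036]
force: [0.1, -0.5, 1.0]
width: 0.488
```

```bash
python3 - <<'E'
from h import *
g=get_image("wrist");cv2.imwrite("pics/wrist6.png",g["frame"][:,:,::-1])
E
python3 plan.py 485 287 73 -0.7
```

```text
t 14.58 p [483.2 292.5 208.9] yaw -0.5 tilt 1.42 w 0.493 j7 -0.88 F [0.9 4.1 1.3]
 -> [485. 287.  73.] -0.7 calls 1
   xyz cm [-0.55, 0.18, 13.59] turn 0.2
```

View pics/wrist6.png

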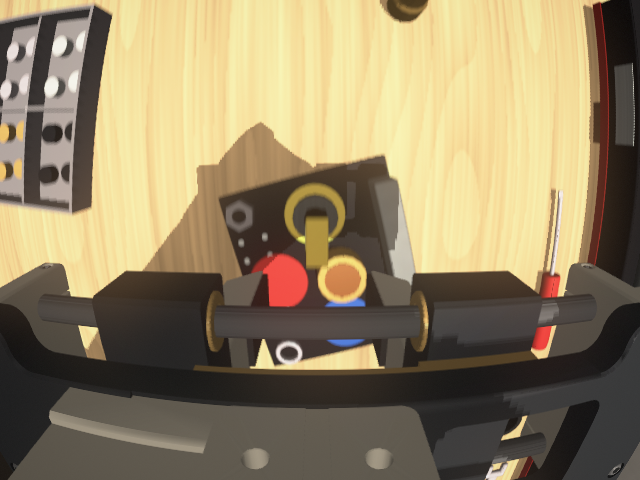

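The yellow head's top is at (316,243), upright in the frame between the jaws. The tool has drifted about 1.4° off vertical, so I'll use the full rotation matrix in the plan.

```bash
python3 - <<'E'
s=open('plan.py').read()
s=s.replace('p=s["position"]*1000;yaw','p=s["position"]*1000;M0=M.copy();yaw0=np.degrees(np.arctan2(M[1,1],M[0,1]));print("toolz",M[:,2].round(3));yaw')
s=s[:s.index("        st=(q-p)/n;")]+'''        st=(q-p)/n; Mk=M0@R.from_euler("z",-(yaw-yaw0),degrees=True).as_matrix();d=Mk.T@st/10
        print("   xyz cm",d.round(2).tolist(),"turn",round(-dy/n,1))
        yaw+=dy/n
    p=q
'''
open('plan.py','w').write(s)
E
python3 plan.py 485 287 73 -0.7
```

```text
toolz [ 0.018  0.017 -1.   ]
t 14.58 p [483.2 292.5 208.9] yaw -0.5 tilt 1.42 w 0.493 j7 -0.88 F [0.9 4.1 1.3]
 -> [485. 287.  73.] -0.7 calls 1
   xyz cm [-0.78, -0.06, 13.58] turn 0.2
```

arm_command(deltas=[{"xyz": [-0.6,0,3],"turn": 0.2,"jaw": 130},{"xyz": [-0.7,0,6.5],"turn": 0.2,"jaw": 130},{"xyz": [-0.7,0,10],"turn": 0.2,"jaw": 130},{"xyz": [-0.7,0,12.5],"turn": 0.2,"jaw": 130},{"xyz": [-0.7,0,13.4],"turn": 0.2,"jaw": 130}])

```text
clock: 15.0
position: [0.4839, 0.286, 0.0717]
ee_rot: [-2.234, -2.208, -0.031]
force: [0.1, -0.7, 0.6]
width: 0.495
```

arm_command(deltas=[{"xyz": [0,0,0],"turn": 0,"jaw": 170},{"xyz": [0,0,0],"turn": 0,"jaw": 200},{"xyz": [0,0,0],"turn": 0,"jaw": 255},{"xyz": [0,0,0],"turn": 0,"jaw": 255},{"xyz": [0,0,0],"turn": 0,"jaw": 255}], force=15)

```text
clock: 15.42
position: [0.4848, 0.2865, 0.0732]
ee_rot: [2.234, 2.207, 0.035]
force: [0.6, 0.2, 1.5]
width: 0.176
```

arm_command(deltas=[{"xyz": [0,0,0],"turn": 0,"jaw": 255}], force=30)

```text
clock: 15.5
position: [0.4849, 0.2866, 0.074]
ee_rot: [2.234, 2.207, 0.036]
force: [-0.4, 0.2, -3.2]
width: 0.175
```

```bash
python3 plan.py 485 287 205 -0.7 491 -183 205 -0.7
```

```text
toolz [ 0.017  0.016 -1.   ]
t 15.5 p [484.9 286.6  74. ] yaw -0.7 tilt 1.32 w 0.175 j7 -0.98 F [-0.4  0.2 -3.2]
 -> [485. 287. 205.] -0.7 calls 1
   xyz cm [0.25, 0.23, -13.1] turn -0.0
 -> [ 491. -183.  205.] -0.7 calls 3
   xyz cm [-15.66, 0.39, -0.24] turn -0.0
   xyz cm [-15.66, 0.39, -0.24] turn -0.0
   xyz cm [-15.66, 0.39, -0.24] turn -0.0
```

arm_command(deltas=[{"xyz": [0,0,-2],"turn": 0,"jaw": 255},{"xyz": [0.1,0.1,-5],"turn": 0,"jaw": 255},{"xyz": [0.2,0.2,-8.5],"turn": 0,"jaw": 255},{"xyz": [0.2,0.2,-12],"turn": 0,"jaw": 255},{"xyz": [0.2,0.2,-13],"turn": 0,"jaw": 255}])

```text
clock: 15.92
position: [0.4863, 0.2883, 0.2096]
ee_rot: [2.233, 2.206, 0.047]
force: [0.9, 0.9, -1.9]
width: 0.171
```

arm_command(deltas=[{"xyz": [-2,0,0],"turn": 0,"jaw": 255},{"xyz": [-5,0.1,-0.1],"turn": 0,"jaw": 255},{"xyz": [-8.5,0.2,-0.1],"turn": 0,"jaw": 255},{"xyz": [-12,0.3,-0.2],"turn": 0,"jaw": 255},{"xyz": [-15.6,0.4,-0.2],"turn": 0,"jaw": 255}])

```text
clock: 16.33
position: [0.4878, 0.1308, 0.2085]
ee_rot: [2.232, 2.207, 0.047]
force: [0.7, 0.5, -2.5]
width: 0.174
```

arm_command(deltas=[{"xyz": [-3.4,0.1,0],"turn": 0,"jaw": 255},{"xyz": [-6.8,0.2,-0.1],"turn": 0,"jaw": 255},{"xyz": [-10,0.3,-0.1],"turn": 0,"jaw": 255},{"xyz": [-13,0.3,-0.2],"turn": 0,"jaw": 255},{"xyz": [-15.6,0.4,-0.2],"turn": 0,"jaw": 255}])

```text
clock: 16.75
position: [0.4893, -0.0278, 0.2073]
ee_rot: [2.233, 2.205, 0.046]
force: [-0.4, -1.1, -2.2]
width: 0.173
```

```bash
python3 plan.py 491 -183 205 -0.7
```

```text
toolz [ 0.023  0.019 -1.   ]
t 16.75 p [489.3 -27.8 207.3] yaw -0.7 tilt 1.67 w 0.173 j7 -0.2 F [-0.4 -1.1 -2.2]
 -> [ 491. -183.  205.] -0.7 calls 1
   xyz cm [-15.52, 0.36, -0.06] turn -0.0
```

arm_command(deltas=[{"xyz": [-4,0.1,0],"turn": 0,"jaw": 255},{"xyz": [-8,0.2,0],"turn": 0,"jaw": 255},{"xyz": [-12,0.3,-0.1],"turn": 0,"jaw": 255},{"xyz": [-14.5,0.3,-0.1],"turn": 0,"jaw": 255},{"xyz": [-15.5,0.4,-0.1],"turn": 0,"jaw": 255}])

```text
clock: 17.17
position: [0.4899, -0.1882, 0.2048]
ee_rot: [2.24, 2.198, 0.042]
force: [0.6, -0.3, -2.2]
width: 0.174
```

```bash
python3 plan.py 491 -183 76 -0.7
```

```text
toolz [ 0.021  0.017 -1.   ]
t 17.17 p [ 489.9 -188.2  204.8] yaw -1.1 tilt 1.54 w 0.174 j7 0.13 F [ 0.6 -0.3 -2.2]
 -> [ 491. -183.   76.] -0.7 calls 1
   xyz cm [0.31, -0.17, 12.89] turn -0.4
```

arm_command(deltas=[{"xyz": [0.1,0,2.5],"turn": -0.4,"jaw": 255},{"xyz": [0.2,0,6],"turn": -0.4,"jaw": 255},{"xyz": [0.3,-0.1,9.5],"turn": -0.4,"jaw": 255},{"xyz": [0.3,-0.2,12],"turn": -0.4,"jaw": 255},{"xyz": [0.3,-0.2,12.9],"turn": -0.4,"jaw": 255}])

```text
clock: 17.58
position: [0.488, -0.1818, 0.0722]
ee_rot: [-2.232, -2.207, -0.038]
force: [-0.5, 0.7, -3.3]
width: 0.173
```

arm_command(deltas=[{"xyz": [0,0,0.3],"turn": 0,"jaw": 255},{"xyz": [0,0,0.5],"turn": 0,"jaw": 255},{"xyz": [0,0,0.7],"turn": 0,"jaw": 255},{"xyz": [0,0,0.8],"turn": 0,"jaw": 255},{"xyz": [0,0,0.9],"turn": 0,"jaw": 255}])

```text
clock: 18.0
position: [0.4895, -0.1816, 0.066]
ee_rot: [2.233, 2.209, 0.04]
force: [-6.3, 3.6, 28.3]
width: 0.173
```

It is pressing a bit hard (28 N), so I'll ease up slightly before releasing.

arm_command(deltas=[{"xyz": [0,0,0],"turn": 0,"jaw": 255},{"xyz": [0,0,0],"turn": 0,"jaw": 255}], force=15)

```text
clock: 18.17
position: [0.4911, -0.182, 0.0679]
ee_rot: [2.23, 2.206, 0.042]
force: [0.0, -0.8, -3.0]
width: 0.177
```

arm_command(deltas=[{"xyz": [0,0,0.05],"turn": 0,"jaw": 255},{"xyz": [0,0,0.1],"turn": 0,"jaw": 255},{"xyz": [0,0,0.15],"turn": 0,"jaw": 255},{"xyz": [0,0,0.15],"turn": 0,"jaw": 255},{"xyz": [0,0,0.15],"turn": 0,"jaw": 255}])

```text
clock: 18.58
position: [0.4911, -0.182, 0.0663]
ee_rot: [2.231, 2.206, 0.042]
force: [0.8, -0.1, -1.9]
width: 0.174
```

arm_command(deltas=[{"xyz": [0,0,0.05],"turn": 0,"jaw": 255},{"xyz": [0,0,0.1],"turn": 0,"jaw": 190},{"xyz": [0,0,0.1],"turn": 0,"jaw": 130},{"xyz": [0,0,0.1],"turn": 0,"jaw": 100},{"xyz": [0,0,0.1],"turn": 0,"jaw": 100}])

```text
clock: 19.0
position: [0.4911, -0.182, 0.0653]
ee_rot: [2.231, 2.206, 0.042]
force: [-0.4, -0.0, 0.1]
width: 0.413
```

arm_command(deltas=[{"xyz": [0,0,0],"turn": 0,"jaw": 100},{"xyz": [0,0,-2],"turn": 0,"jaw": 100},{"xyz": [0,0,-6],"turn": 0,"jaw": 100},{"xyz": [0,0,-10],"turn": 0,"jaw": 50},{"xyz": [0,0,-12],"turn": 0,"jaw": 0}])

```text
clock: 19.42
position: [0.4899, -0.184, 0.1894]
ee_rot: [2.228, 2.204, 0.046]
force: [1.6, 0.1, -0.4]
width: 0.706
```

```bash
cat > f.py <<'E'
from h import *
for n in("scene","side"):
    g=get_image(n);W=world(g)
    h=hsv(g);m=((W[...,2]>.034)&(W[...,2]<.046)&(np.abs(W[...,0]-.515)<.07)&(np.abs(W[...,1]-.235)<.07)&(h[...,1]>100)).astype(np.uint8)
    q=max(cv2.findContours(m,cv2.RETR_EXTERNAL,2)[0],key=cv2.contourArea)
    print(n,"filter",cv2.minEnclosingCircle((onz(g,q[:,0],.04)[:,:2]*1000).astype(np.float32)),cv2.contourArea(q))
    b=((W[...,2]>.044)&(W[...,2]<.054)&(h[...,1]<60)&(np.abs(W[...,0]-.54)<.1)&(np.abs(W[...,1]-.25)<.1)).astype(np.uint8)
    q=max(cv2.findContours(b,cv2.RETR_EXTERNAL,2)[0],key=cv2.contourArea)
    print("block",cv2.minAreaRect((onz(g,q[:,0],.048)[:,:2]*1000).astype(np.float32)))
    cv2.imwrite(f"pics/{n}7.png",g["frame"][:,:,::-1])
E
python3 f.py; python3 plan.py
```

```text
scene filter ((512.248046875, 228.02879333496094), 25.422697067260742) 654.5
block ((567.43359375, 244.4998779296875), (24.341665267944336, 159.68690490722656), 13.72178840637207)
side filter ((507.6395263671875, 232.376220703125), 25.069231033325195) 800.0
block ((563.6375732421875, 246.87213134765625), (20.257770538330078, 157.58216857910156), 13.73971939086914)
toolz [ 0.029  0.014 -0.999]
t 19.52 p [ 490.8 -184.6  189.4] yaw -0.7 tilt 1.82 w 0.788 j7 0.11 F [ 0.5  0.5 -0.2]
```

```bash
python3 m.py
```

```text
scene
red top n 74 ((470.8014831542969, -334.9700012207031), (20.98659896850586, 32.81874084472656), 34.339996337890625) 0.10766955324195521
  pad 869 447.20721435546875 215.44761657714844 32.28726577758789
blue top n 94 ((487.98675537109375, -255.06317138671875), (16.8594970703125, 34.55242919921875), 38.79500198364258) 0.10771605787241767
  pad 999 517.4004516601562 168.14329528808594 32.16109848022461
yellow top n 89 ((498.5734558105469, -176.46775817871094), (15.341980934143066, 35.045841217041016), 0.40816935896873474) 0.10822957561055568
  pad 1168 484.93914794921875 285.8834228515625 32.29473876953125
mat ((478.3377990722656, -263.6026611328125), (249.04598999023438, 158.0708770751953), 79.91967010498047)
white (268, 265, 42, 36) ((633.049072265625, 4.731667518615723), 36.382991790771484) (array([631.79212106,   3.67166147]), np.float64(33.095084196196204))
white (369, 204, 28, 21) ((400.8594055175781, 13.031780242919922), 26.834989547729492) (array([400.89983319,  12.18072329]), np.float64(24.305030425673024))
side
red top n 96 ((459.72747802734375, -329.7033386230469), (15.144844055175781, 34.3388786315918), 32.767913818359375) 0.1059891173501189
  pad 1406 446.39569091796875 217.37637329101562 31.227298736572266
blue top n 97 ((475.8294982910156, -251.73704528808594), (14.377357482910156, 31.132272720336914), 36.91158676147461) 0.10588881631283453
  pad 1017 516.4132690429688 170.11880493164062 30.00985336303711
yellow top n 8 ((486.17431640625, -175.00018310546875), (29.265960693359375, 11.700166702270508), 75.91694641113281) 0.10587674975938921
  pad 1524 484.3197021484375 287.4573974609375 30.926218032836914
mat ((472.3144226074219, -259.87457275390625), (247.87744140625, 150.59750366210938), 79.9942855834961)
white (278, 225, 41, 28) ((627.2686767578125, 6.630795001983643), 34.44404983520508) (array([627.86016131,   7.14277812]), np.float64(31.93117307187988))
```

View pics/side7.png

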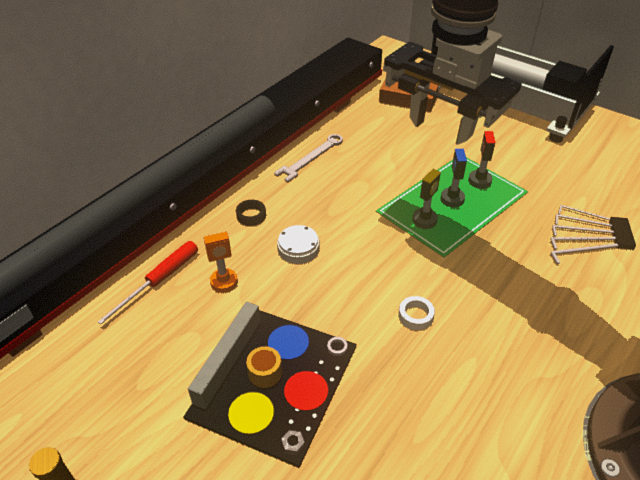

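All three optics stand upright on the mat and the filter is untouched, at about (510,230). The block's face runs along 104°, so the jaws go parallel to it.

```bash
python3 plan.py 510 230 190 103.7
```

```text
toolz [ 0.023  0.015 -1.   ]
t 19.62 p [ 488.6 -184.1  185.6] yaw -0.7 tilt 1.58 w 0.879 j7 0.11 F [-0.4 -0.5 -0.4]
 -> [510. 230. 190.] 103.7 calls 3
   xyz cm [13.81, 0.56, 0.08] turn -34.8
   xyz cm [11.02, 8.34, 0.08] turn -34.8
   xyz cm [4.3, 13.14, 0.08] turn -34.8
```

arm_command(deltas=[{"xyz": [13.8,0.6,0],"turn": -34.8,"jaw": 0},{"xyz": [13.8,0.6,0],"turn": -34.8,"jaw": 0},{"xyz": [13.8,0.6,0],"turn": -34.8,"jaw": 0},{"xyz": [13.8,0.6,0],"turn": -34.8,"jaw": 0},{"xyz": [13.8,0.6,0],"turn": -34.8,"jaw": 0}])

```text
clock: 20.03
position: [0.4953, -0.041, 0.1869]
ee_rot: [1.447, 2.776, 0.04]
force: [-0.4, -0.2, -0.3]
width: 1.001
```

arm_command(deltas=[{"xyz": [11,8.3,0],"turn": -34.8,"jaw": 0},{"xyz": [11,8.3,0],"turn": -34.8,"jaw": 0},{"xyz": [11,8.3,0],"turn": -34.8,"jaw": 0},{"xyz": [11,8.3,0],"turn": -34.8,"jaw": 0},{"xyz": [11,8.3,0],"turn": -34.8,"jaw": 0}])

```text
clock: 20.45
position: [0.499, 0.1026, 0.1887]
ee_rot: [0.528, 3.081, 0.038]
force: [-0.3, 0.1, 0.5]
width: 1.0
```

```bash
python3 plan.py 510 230 190 103.7
```

```text
toolz [ 0.02   0.021 -1.   ]
t 20.45 p [499.  102.6 188.7] yaw 70.5 tilt 1.65 w 1.0 j7 0.63 F [-0.3  0.1  0.5]
 -> [510. 230. 190.] 103.7 calls 1
   xyz cm [3.21, 12.38, 0.16] turn -33.2
```

arm_command(deltas=[{"xyz": [0.8,3.1,0],"turn": -7,"jaw": 0},{"xyz": [1.6,6.2,0],"turn": -14,"jaw": 0},{"xyz": [2.3,9,0.1],"turn": -21,"jaw": 0},{"xyz": [2.9,11.3,0.1],"turn": -28,"jaw": 0},{"xyz": [3.2,12.3,0.1],"turn": -33.2,"jaw": 0}])

```text
clock: 20.87
position: [0.5085, 0.2328, 0.1892]
ee_rot: [-0.389, 3.097, 0.032]
force: [-0.2, 0.1, -0.2]
width: 0.999
```

```bash
python3 - <<'E'
from h import *
g=get_image("wrist");cv2.imwrite("pics/wrist8.png",g["frame"][:,:,::-1])
h=hsv(g);m=((h[...,0]>4)&(h[...,0]<24)&(h[...,1]>90)).astype(np.uint8)
print(wproj(g,[.510,.230,.04]).round(0))
for q in cv2.findContours(m,cv2.RETR_EXTERNAL,2)[0]:
    if cv2.contourArea(q)>300: print(cv2.boundingRect(q),cv2.minEnclosingCircle((wonz(g,q[:,0],.04)[:,:2]*1000).astype(np.float32)))
E
python3 plan.py 510 230 60 103.7
```

```text
[[308. 219.]]
(434, 426, 40, 54) ((771.9996337890625, 496.8135681152344), 65.74742126464844)
(185, 336, 411, 68) ((640.377685546875, 378.2478332519531), 244.9344940185547)
(192, 274, 32, 31) ((597.7379150390625, 152.5863037109375), 20.94622802734375)
(0, 227, 57, 61) ((640.8480834960938, -66.6841049194336), 56.90407943725586)
(0, 96, 214, 250) ((552.9619140625, 18.461071014404297), 147.1077423095703)
(108, 36, 23, 30) ((400.1231689453125, 28.830997467041016), 14.000581741333008)
(0, 18, 128, 76) ((401.9508056640625, -48.56486511230469), 96.28352355957031)
(0, 0, 640, 346) ((380.0504455566406, 222.37551879882812), 379.6661682128906)
toolz [ 0.017  0.024 -1.   ]
t 20.92 p [508.3 233.6 189.2] yaw 104.7 tilt 1.66 w 0.999 j7 0.9 F [0.2 1.9 0.4]
 -> [510. 230.  60.] 103.7 calls 1
   xyz cm [0.22, -0.63, 12.91] turn 1.0
```

View pics/wrist8.png

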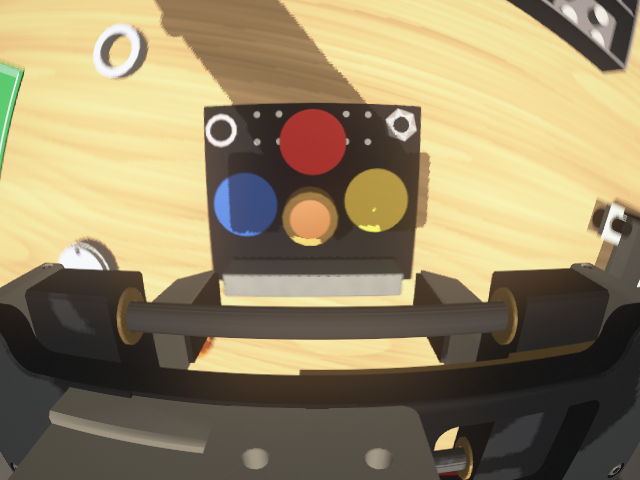

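The filter's top centre is at (310,218), where it was predicted (308,219), and the jaws are parallel to the block. Descending in two steps.

arm_command(deltas=[{"xyz": [0.2,-0.4,3],"turn": 0.9,"jaw": 0},{"xyz": [0.2,-0.5,6.5],"turn": 0.9,"jaw": 0},{"xyz": [0.2,-0.6,9.5],"turn": 0.9,"jaw": 0},{"xyz": [0.2,-0.6,12],"turn": 0.9,"jaw": 0},{"xyz": [0.2,-0.6,12.9],"turn": 0.9,"jaw": 0}])

```text
clock: 21.33
position: [0.5075, 0.2279, 0.0554]
ee_rot: [-0.373, 3.106, 0.03]
force: [-0.5, -1.2, -0.3]
width: 1.0
```

```bash
python3 plan.py 510 230 19 103.7;  python3 - <<'E'
from h import *
for n in("scene","side"):
    g=get_image(n);c=g["frame"][200:400,330:550] if n=="scene" else g["frame"][250:460,150:380]
    cv2.imwrite(f"pics/{n}9.png",cv2.resize(c[...,::-1],None,fx=2.6,fy=2.6))
E
```

```text
toolz [ 0.01  0.02 -1.  ]
t 21.33 p [507.5 227.9  55.4] yaw 103.7 tilt 1.3 w 1.0 j7 0.75 F [-0.5 -1.2 -0.3]
 -> [510. 230.  19.] 103.7 calls 1
   xyz cm [-0.24, 0.09, 3.64] turn -0.0
```

View pics/side9.png

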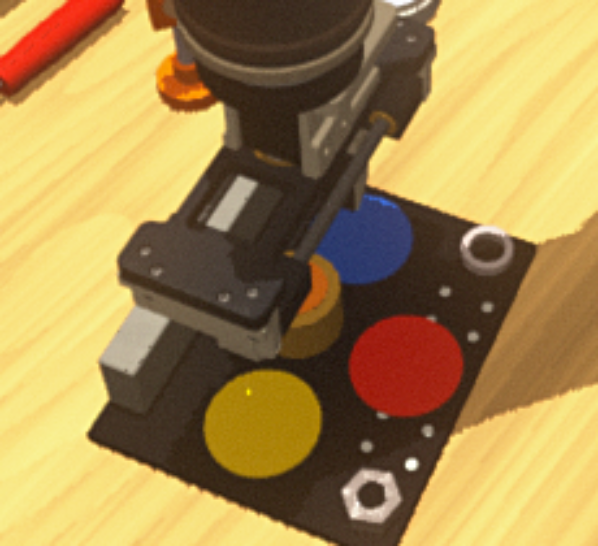

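View pics/scene9.png

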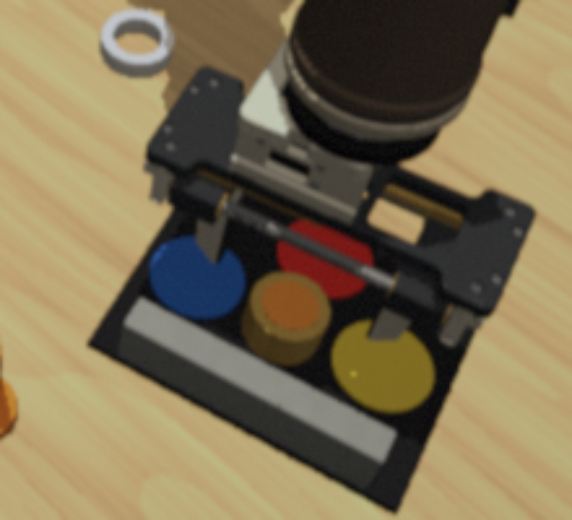

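The fingers straddle the filter over the empty blue and yellow pads, clear of the block. Continuing down and closing.

arm_command(deltas=[{"xyz": [-0.15,0,1.2],"turn": 0,"jaw": 0},{"xyz": [-0.2,0.1,2.2],"turn": 0,"jaw": 0},{"xyz": [-0.2,0.1,3],"turn": 0,"jaw": 0},{"xyz": [-0.2,0.1,3.4],"turn": 0,"jaw": 0},{"xyz": [-0.2,0.1,3.5],"turn": 0,"jaw": 0}])

```text
clock: 21.85
position: [0.5105, 0.2311, 0.0225]
ee_rot: [-0.374, 3.105, 0.031]
force: [0.0, -0.7, 0.3]
width: 1.002
```

arm_command(deltas=[{"xyz": [0,0,0],"turn": 0,"jaw": 60},{"xyz": [0,0,0],"turn": 0,"jaw": 100},{"xyz": [0,0,0],"turn": 0,"jaw": 150},{"xyz": [0,0,0],"turn": 0,"jaw": 180},{"xyz": [0,0,0],"turn": 0,"jaw": 200}], force=15)

```text
clock: 22.27
position: [0.5106, 0.2312, 0.0228]
ee_rot: [-0.373, 3.104, 0.031]
force: [0.3, -0.2, 0.2]
width: 0.688
```

arm_command(deltas=[{"xyz": [0,0,0],"turn": 0,"jaw": 255},{"xyz": [0,0,0],"turn": 0,"jaw": 255}], force=25)

```text
clock: 22.43
position: [0.5108, 0.2312, 0.023]
ee_rot: [-0.373, 3.104, 0.031]
force: [-0.0, -0.6, -0.0]
width: 0.54
```

```bash
python3 plan.py 510 230 120 103.7 629.5 5.5 120 103.7
```

```text
toolz [ 0.013  0.021 -1.   ]
t 22.43 p [510.8 231.2  23. ] yaw 103.7 tilt 1.43 w 0.54 j7 0.71 F [-0.  -0.6 -0. ]
 -> [510. 230. 120.] 103.7 calls 1
   xyz cm [-0.07, 0.08, -9.7] turn 0.0
 -> [629.5   5.5 120. ] 103.7 calls 2
   xyz cm [-3.15, -12.32, -0.16] turn -0.0
   xyz cm [-3.15, -12.32, -0.16] turn -0.0
```

arm_command(deltas=[{"xyz": [0,0,0],"turn": 0,"jaw": 255},{"xyz": [0,0,0],"turn": 0,"jaw": 255},{"xyz": [0,0,0],"turn": 0,"jaw": 255}])

```text
clock: 22.68
position: [0.5108, 0.2311, 0.023]
ee_rot: [-0.373, 3.104, 0.031]
force: [0.4, -0.8, 0.1]
width: 0.52
```

arm_command(deltas=[{"xyz": [0,0,-1],"turn": 0,"jaw": 255},{"xyz": [0,0,-3],"turn": 0,"jaw": 255},{"xyz": [0,0,-5.5],"turn": 0,"jaw": 255},{"xyz": [0,0,-8],"turn": 0,"jaw": 255},{"xyz": [0,0,-9.5],"turn": 0,"jaw": 255}])

```text
clock: 23.1
position: [0.5099, 0.2299, 0.1209]
ee_rot: [-0.374, 3.102, 0.032]
force: [0.7, 0.9, -1.3]
width: 0.514
```

```bash
python3 plan.py 629.5 5.5 120 103.7;python3 - <<'E'
from h import *
g=get_image("side");cv2.imwrite("pics/side10.png",g["frame"][:,:,::-1])
E
```

```text
toolz [ 0.014  0.023 -1.   ]
t 23.1 p [509.9 229.9 120.9] yaw 103.8 tilt 1.54 w 0.514 j7 0.82 F [ 0.7  0.9 -1.3]
 -> [629.5   5.5 120. ] 103.7 calls 2
   xyz cm [-3.14, -12.32, -0.12] turn 0.0
   xyz cm [-3.15, -12.32, -0.12] turn 0.0
```

View pics/side10.png

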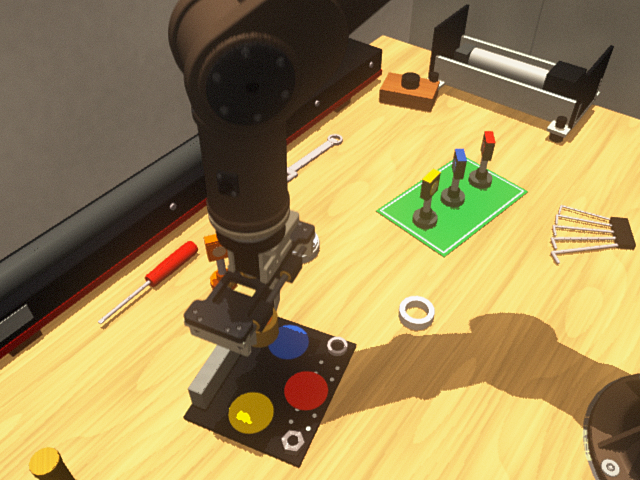

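The filter is held clear. Checking the decoy's position before passing it.

```bash
python3 - <<'E'
from h import *
g=get_image("scene")
print(onz(g,[[322,358]],.012)*1000, onz(g,[[321,325]],.104)*1000)
E
python3 plan.py 629.5 5.5 160 103.7
```

```text
[[682.99616625 139.58677071  12.        ]] [[679.67008087 133.76617339 104.        ]]
toolz [ 0.017  0.023 -1.   ]
t 23.2 p [510.8 230.2 121.2] yaw 103.7 tilt 1.66 w 0.517 j7 0.82 F [-0.4  0.4 -2.1]
 -> [629.5   5.5 160. ] 103.7 calls 2
   xyz cm [-3.14, -12.29, -2.1] turn 0.0
   xyz cm [-3.15, -12.29, -2.1] turn 0.0
```

arm_command(deltas=[{"xyz": [-0.3,-1.2,-1],"turn": 0,"jaw": 255},{"xyz": [-1,-4,-2],"turn": 0,"jaw": 255},{"xyz": [-1.8,-7,-3],"turn": 0,"jaw": 255},{"xyz": [-2.5,-9.8,-4],"turn": 0,"jaw": 255},{"xyz": [-3.2,-12.5,-4.2],"turn": 0,"jaw": 255}])

```text
clock: 23.62
position: [0.5716, 0.1141, 0.1625]
ee_rot: [-0.373, 3.098, 0.033]
force: [0.7, 0.8, -1.6]
width: 0.516
```

arm_command(deltas=[{"xyz": [-0.7,-2.8,0],"turn": 0,"jaw": 255},{"xyz": [-1.4,-5.6,0],"turn": 0,"jaw": 255},{"xyz": [-2.1,-8.2,0],"turn": 0,"jaw": 255},{"xyz": [-2.8,-10.8,0],"turn": 0,"jaw": 255},{"xyz": [-3.1,-12.2,0],"turn": 0,"jaw": 255}])

```text
clock: 24.03
position: [0.6315, -0.0013, 0.1598]
ee_rot: [-0.367, 3.101, 0.031]
force: [0.5, 0.1, -1.4]
width: 0.512
```

```bash
python3 plan.py 629.5 5.5 55 103.7;python3 - <<'E'
from h import *
g=get_image("wrist");cv2.imwrite("pics/wrist11.png",g["frame"][:,:,::-1])
print(wproj(g,[.6295,.0055,.025]).round(0))
E
```

```text
toolz [ 0.017  0.022 -1.   ]
t 24.03 p [631.5  -1.3 159.8] yaw 103.5 tilt 1.57 w 0.512 j7 1.31 F [ 0.5  0.1 -1.4]
 -> [629.5   5.5  55. ] 103.7 calls 1
   xyz cm [0.26, 0.52, 10.48] turn -0.2
[[321. 222.]]
```

View pics/wrist11.png

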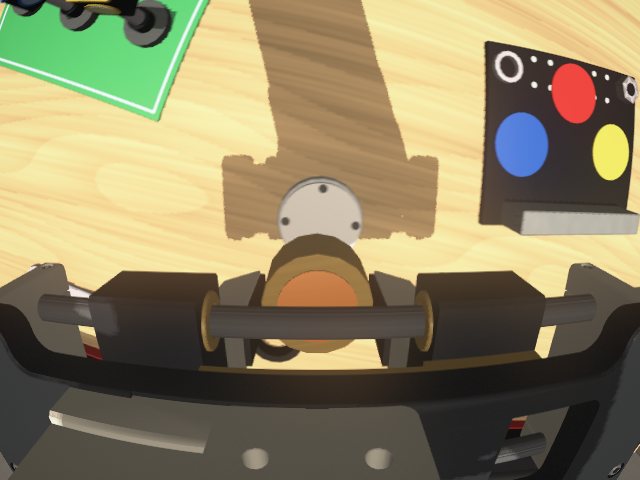

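The stage's centre shows at about (320,219); predicted (321,222). Descending.

arm_command(deltas=[{"xyz": [0.2,0.4,2],"turn": 0,"jaw": 255},{"xyz": [0.2,0.5,5],"turn": 0,"jaw": 255},{"xyz": [0.25,0.5,8],"turn": 0,"jaw": 255},{"xyz": [0.25,0.5,9.8],"turn": 0,"jaw": 255},{"xyz": [0.25,0.5,10.4],"turn": 0,"jaw": 255}])

```text
clock: 24.5
position: [0.6275, 0.0037, 0.0519]
ee_rot: [-0.366, 3.106, 0.03]
force: [-0.3, -0.0, -1.5]
width: 0.513
```

```bash
python3 plan.py 629.5 5.5 40 103.7
python3 - <<'E'
from h import *
for n,(y,x) in dict(scene=(190,200),side=(150,220)).items():
    g=get_image(n);cv2.imwrite(f"pics/{n}12.png",cv2.resize(g["frame"][y:y+150,x:x+180,::-1],None,fx=4,fy=4))
E
```

```text
toolz [ 0.011  0.021 -1.   ]
t 24.5 p [627.5   3.7  51.9] yaw 103.4 tilt 1.36 w 0.513 j7 1.22 F [-0.3 -0.  -1.5]
 -> [629.5   5.5  40. ] 103.7 calls 1
   xyz cm [-0.22, 0.11, 1.2] turn -0.3
```

View pics/scene12.png

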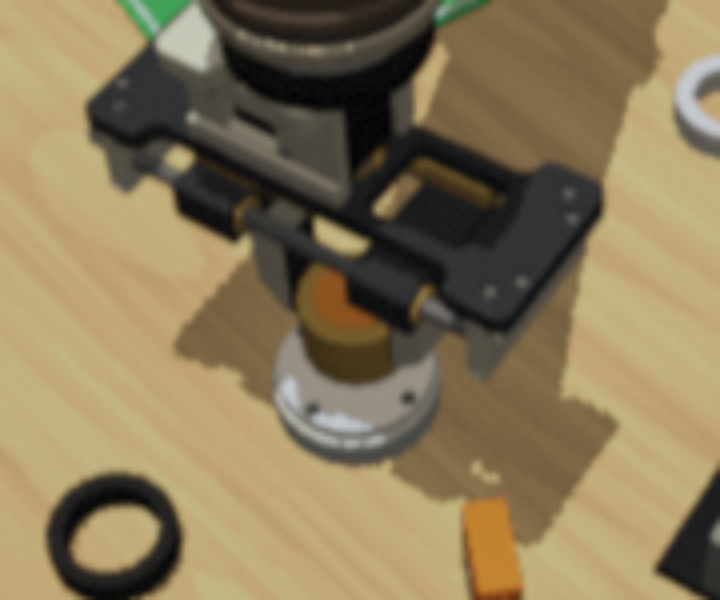

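View pics/side12.png

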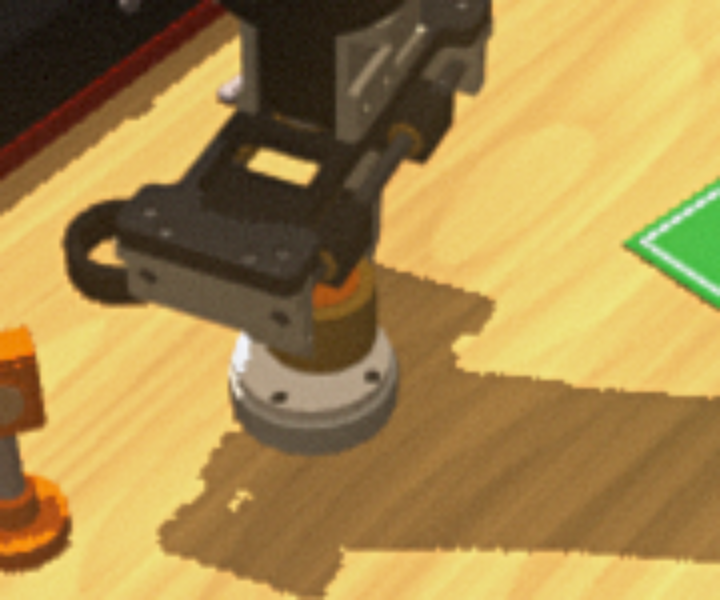

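arm_command(deltas=[{"xyz": [-0.1,0.1,0.3],"turn": 0,"jaw": 255},{"xyz": [-0.2,0.1,0.6],"turn": 0,"jaw": 255},{"xyz": [-0.2,0.1,0.9],"turn": 0,"jaw": 255},{"xyz": [-0.2,0.1,1.1],"turn": 0,"jaw": 255},{"xyz": [-0.2,0.1,1.2],"turn": 0,"jaw": 255}])

```text
clock: 25.02
position: [0.6312, 0.0055, 0.0427]
ee_rot: [-0.365, 3.103, 0.03]
force: [-0.1, -0.1, -1.2]
width: 0.523
```

arm_command(deltas=[{"xyz": [0,0,0.05],"turn": 0,"jaw": 255},{"xyz": [0,0,0.1],"turn": 0,"jaw": 255},{"xyz": [0,0,0.1],"turn": 0,"jaw": 255}])

```text
clock: 25.27
position: [0.6313, 0.0055, 0.0418]
ee_rot: [-0.365, 3.103, 0.03]
force: [-0.3, -0.3, -1.4]
width: 0.517
```

arm_command(deltas=[{"xyz": [0,0,0.07],"turn": 0,"jaw": 255},{"xyz": [0,0,0.14],"turn": 0,"jaw": 255},{"xyz": [0,0,0.2],"turn": 0,"jaw": 255},{"xyz": [0,0,0.2],"turn": 0,"jaw": 255},{"xyz": [0,0,0.2],"turn": 0,"jaw": 255}])

```text
clock: 25.68
position: [0.6313, 0.0056, 0.04]
ee_rot: [-0.365, 3.103, 0.03]
force: [-0.6, -0.5, 3.2]
width: 0.517
```

Contact. Releasing.

arm_command(deltas=[{"xyz": [0,0,0],"turn": 0,"jaw": 90},{"xyz": [0,0,0],"turn": 0,"jaw": 50},{"xyz": [0,0,0],"turn": 0,"jaw": 0},{"xyz": [0,0,0],"turn": 0,"jaw": 0},{"xyz": [0,0,0],"turn": 0,"jaw": 0}])

```text
clock: 26.1
position: [0.6314, 0.0055, 0.0399]
ee_rot: [-0.365, 3.103, 0.03]
force: [-0.2, 0.5, 0.2]
width: 0.832
```

arm_command(deltas=[{"xyz": [0,0,-1.5],"turn": 0,"jaw": 0},{"xyz": [0,0,-4.5],"turn": 0,"jaw": 0},{"xyz": [0,0,-8],"turn": 0,"jaw": 30},{"xyz": [0,0,-12],"turn": 0,"jaw": 80},{"xyz": [0,0,-16],"turn": 0,"jaw": 130}])

```text
clock: 26.52
position: [0.6284, 0.0025, 0.2025]
ee_rot: [-0.366, 3.103, 0.031]
force: [0.9, -0.6, 0.2]
width: 0.828
```

```bash
cat > f2.py <<'E'
from h import *
for n,(y,x) in dict(scene=(190,200),side=(150,220)).items():
    g=get_image(n);W=world(g);h=hsv(g)
    m=((W[...,2]>.05)&(W[...,2]<.064)&(np.abs(W[...,0]-.63)<.05)&(np.abs(W[...,1]-.005)<.05)&(h[...,1]>90)).astype(np.uint8)
    cs=cv2.findContours(m,cv2.RETR_EXTERNAL,2)[0]
    if cs:
        q=max(cs,key=cv2.contourArea);print(n,"filter",cv2.minEnclosingCircle((onz(g,q[:,0],.057)[:,:2]*1000).astype(np.float32)),np.median(W[m>0][:,2]))
    cv2.imwrite(f"pics/{n}13.png",cv2.resize(g["frame"][y:y+150,x:x+180,::-1],None,fx=4,fy=4))
E
python3 f2.py; python3 plan.py 491 -183 195 -0.7
```

```text
scene filter ((631.67529296875, 6.124745845794678), 25.79641342163086) 0.058261749427392207
side filter ((626.1483764648438, 10.284451484680176), 26.602380752563477) 0.05591917489520537
toolz [ 0.026  0.022 -0.999]
t 26.62 p [632.2   3.9 208.3] yaw 103.5 tilt 1.98 w 0.744 j7 1.33 F [-0.2 -0.   0.2]
 -> [ 491. -183.  195.] -0.7 calls 3
   xyz cm [6.04, -4.97, 0.18] turn 34.7
   xyz cm [2.13, -7.52, 0.18] turn 34.7
   xyz cm [-2.53, -7.4, 0.18] turn 34.7
```

View pics/side13.png

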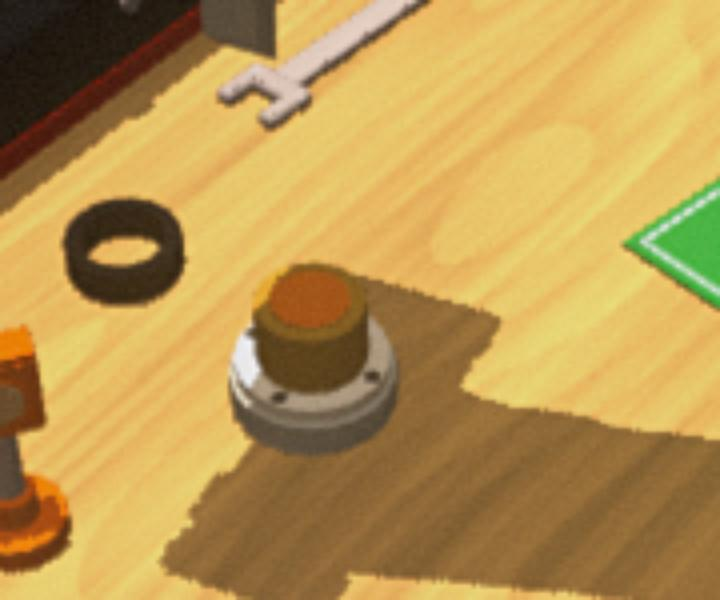

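The filter sits centred within about 3 mm on the stage in both views. Now returning yellow.

arm_command(deltas=[{"xyz": [6,-5,0.2],"turn": 34.7,"jaw": 130},{"xyz": [6,-5,0.2],"turn": 34.7,"jaw": 130},{"xyz": [6,-5,0.2],"turn": 34.7,"jaw": 130},{"xyz": [6,-5,0.2],"turn": 34.7,"jaw": 130},{"xyz": [6,-5,0.2],"turn": 34.7,"jaw": 130}])

```text
clock: 27.03
position: [0.5851, -0.0594, 0.2045]
ee_rot: [0.587, 3.063, 0.042]
force: [0.6, 0.3, 0.1]
width: 0.493
```

arm_command(deltas=[{"xyz": [2.1,-7.5,0.2],"turn": 34.7,"jaw": 130},{"xyz": [2.1,-7.5,0.2],"turn": 34.7,"jaw": 130},{"xyz": [2.1,-7.5,0.2],"turn": 34.7,"jaw": 130},{"xyz": [2.1,-7.5,0.2],"turn": 34.7,"jaw": 130},{"xyz": [2.1,-7.5,0.2],"turn": 34.7,"jaw": 130}])

```text
clock: 27.45
position: [0.5375, -0.1219, 0.2006]
ee_rot: [1.488, 2.75, 0.051]
force: [0.3, 0.6, 0.3]
width: 0.488
```

```bash
python3 plan.py 491 -182 195 -0.7
```

```text
toolz [ 0.028  0.022 -0.999]
t 27.45 p [ 537.5 -121.9  200.6] yaw 33.2 tilt 2.01 w 0.488 j7 0.49 F [0.3 0.6 0.3]
 -> [ 491. -182.  195.] -0.7 calls 1
   xyz cm [-2.49, -7.2, 0.3] turn 33.9
```

arm_command(deltas=[{"xyz": [-0.7,-2,0.3],"turn": 7,"jaw": 130},{"xyz": [-1.4,-4,0.3],"turn": 14,"jaw": 130},{"xyz": [-2,-5.8,0.3],"turn": 21,"jaw": 130},{"xyz": [-2.4,-6.9,0.3],"turn": 28,"jaw": 130},{"xyz": [-2.5,-7.2,0.3],"turn": 33.9,"jaw": 130}])

```text
clock: 27.87
position: [0.4895, -0.184, 0.1955]
ee_rot: [2.242, 2.194, 0.053]
force: [-0.5, -0.0, -0.2]
width: 0.488
```

```bash
python3 - <<'E'
from h import *
g=get_image("wrist");cv2.imwrite("pics/wrist14.png",g["frame"][:,:,::-1])
print(wproj(g,[[.491,.-.182 if 0 else -.182,.107]]).round(0))
E
python3 plan.py 491 -182 67 -0.7
```

```text
toolz [ 0.027  0.021 -0.999]
t 27.87 p [ 489.5 -184.   195.5] yaw -1.3 tilt 1.96 w 0.488 j7 0.1 F [-0.5 -0.  -0.2]
 -> [ 491. -182.   67.] -0.7 calls 1
   xyz cm [-0.07, -0.19, 12.85] turn -0.6  File "<stdin>", line 3
    print(wproj(g,[[.491,.-.182 if 0 else -.182,.107]]).round(0))
                         ^
SyntaxError: invalid syntax
```

arm_command(deltas=[{"xyz": [0,-0.1,3],"turn": -0.5,"jaw": 130},{"xyz": [0,-0.2,6],"turn": -0.5,"jaw": 130},{"xyz": [0,-0.2,9],"turn": -0.5,"jaw": 130},{"xyz": [0,-0.2,11.7],"turn": -0.5,"jaw": 130},{"xyz": [0,-0.2,12.7],"turn": -0.5,"jaw": 130}])

```text
clock: 28.28
position: [0.4891, -0.1805, 0.0659]
ee_rot: [2.235, 2.207, 0.051]
force: [-0.8, 0.2, 0.0]
width: 0.487
```

arm_command(deltas=[{"xyz": [0,0,0],"turn": 0,"jaw": 170},{"xyz": [0,0,0],"turn": 0,"jaw": 200},{"xyz": [0,0,0],"turn": 0,"jaw": 255},{"xyz": [0,0,0],"turn": 0,"jaw": 255},{"xyz": [0,0,0],"turn": 0,"jaw": 255}], force=15)

```text
clock: 28.7
position: [0.4902, -0.1809, 0.0673]
ee_rot: [2.233, 2.205, 0.053]
force: [1.4, 0.5, 0.8]
width: 0.176
```

arm_command(deltas=[{"xyz": [0,0,0],"turn": 0,"jaw": 255}], force=30)

```text
clock: 28.78
position: [0.4904, -0.1811, 0.068]
ee_rot: [2.233, 2.204, 0.053]
force: [0.4, -0.0, -2.9]
width: 0.174
```

```bash
python3 plan.py 491 -182 205 -0.7 484.7 286.5 205 -0.7
```

```text
toolz [ 0.027  0.021 -0.999]
t 28.78 p [ 490.4 -181.1   68. ] yaw -0.7 tilt 1.96 w 0.174 j7 -0.0 F [ 0.4 -0.  -2.9]
 -> [ 491. -182.  205.] -0.7 calls 1
   xyz cm [0.2, 0.42, -13.69] turn -0.0
 -> [484.7 286.5 205. ] -0.7 calls 3
   xyz cm [15.61, -0.4, 0.32] turn -0.0
   xyz cm [15.61, -0.4, 0.32] turn -0.0
   xyz cm [15.61, -0.4, 0.32] turn -0.0
```

arm_command(deltas=[{"xyz": [0,0,-2],"turn": 0,"jaw": 255},{"xyz": [0.1,0.1,-5],"turn": 0,"jaw": 255},{"xyz": [0.1,0.2,-8.5],"turn": 0,"jaw": 255},{"xyz": [0.2,0.3,-12],"turn": 0,"jaw": 255},{"xyz": [0.2,0.4,-13.7],"turn": 0,"jaw": 255}])

```text
clock: 29.2
position: [0.492, -0.182, 0.2095]
ee_rot: [2.229, 2.202, 0.057]
force: [0.8, -0.3, -2.7]
width: 0.175
```

arm_command(deltas=[{"xyz": [2,0,0],"turn": 0,"jaw": 255},{"xyz": [5,-0.1,0.1],"turn": 0,"jaw": 255},{"xyz": [8.5,-0.2,0.2],"turn": 0,"jaw": 255},{"xyz": [12,-0.3,0.2],"turn": 0,"jaw": 255},{"xyz": [15.6,-0.4,0.3],"turn": 0,"jaw": 255}])

```text
clock: 29.62
position: [0.4895, -0.0249, 0.21]
ee_rot: [2.23, 2.2, 0.056]
force: [0.4, 0.2, -4.1]
width: 0.175
```

arm_command(deltas=[{"xyz": [3.3,-0.1,0],"turn": 0,"jaw": 255},{"xyz": [6.6,-0.1,0.1],"turn": 0,"jaw": 255},{"xyz": [9.9,-0.2,0.2],"turn": 0,"jaw": 255},{"xyz": [13,-0.3,0.2],"turn": 0,"jaw": 255},{"xyz": [15.8,-0.4,0.3],"turn": 0,"jaw": 255}])

```text
clock: 30.03
position: [0.4871, 0.1352, 0.2104]
ee_rot: [2.229, 2.201, 0.057]
force: [0.6, -0.4, -2.7]
width: 0.172
```

```bash
python3 plan.py 484.7 287 205 -0.7
```

```text
toolz [ 0.032  0.019 -0.999]
t 30.03 p [487.1 135.2 210.4] yaw -0.7 tilt 2.15 w 0.172 j7 -0.59 F [ 0.6 -0.4 -2.7]
 -> [484.7 287.  205. ] -0.7 calls 1
   xyz cm [15.16, -0.45, 0.83] turn -0.0
```

arm_command(deltas=[{"xyz": [4,-0.1,0.2],"turn": 0,"jaw": 255},{"xyz": [8,-0.2,0.4],"turn": 0,"jaw": 255},{"xyz": [11.5,-0.3,0.6],"turn": 0,"jaw": 255},{"xyz": [14,-0.4,0.8],"turn": 0,"jaw": 255},{"xyz": [15,-0.4,0.8],"turn": 0,"jaw": 255}])

```text
clock: 30.45
position: [0.4835, 0.2901, 0.2054]
ee_rot: [2.225, 2.208, 0.059]
force: [0.3, 0.4, -2.3]
width: 0.172
```

```bash
python3 plan.py 484.7 287 87 -0.7
```

```text
toolz [ 0.031  0.022 -0.999]
t 30.45 p [483.5 290.1 205.4] yaw -0.5 tilt 2.19 w 0.172 j7 -0.9 F [ 0.3  0.4 -2.3]
 -> [484.7 287.   87. ] -0.7 calls 1
   xyz cm [-0.57, -0.24, 11.83] turn 0.2
```

arm_command(deltas=[{"xyz": [-0.3,-0.1,2.5],"turn": 0,"jaw": 255},{"xyz": [-0.5,-0.2,5.5],"turn": 0,"jaw": 255},{"xyz": [-0.5,-0.2,8.5],"turn": 0,"jaw": 255},{"xyz": [-0.5,-0.2,10.8],"turn": 0,"jaw": 255},{"xyz": [-0.5,-0.2,11.6],"turn": 0,"jaw": 255}])

```text
clock: 30.87
position: [0.4836, 0.2853, 0.0861]
ee_rot: [2.226, 2.207, 0.051]
force: [0.3, -1.1, -2.6]
width: 0.171
```

```bash
python3 plan.py 484.7 287.4 75 -0.7
python3 - <<'E'
from h import *
for n,(y,x) in dict(scene=(220,350),side=(290,170)).items():
    g=get_image(n);cv2.imwrite(f"pics/{n}15.png",cv2.resize(g["frame"][y:y+190,x:x+200,::-1],None,fx=3,fy=3))
E
```

```text
toolz [ 0.027  0.018 -0.999]
t 30.87 p [483.6 285.3  86.1] yaw -0.5 tilt 1.88 w 0.171 j7 -1.0 F [ 0.3 -1.1 -2.6]
 -> [484.7 287.4  75. ] -0.7 calls 1
   xyz cm [0.19, 0.08, 1.11] turn 0.2
```

View pics/side15.png

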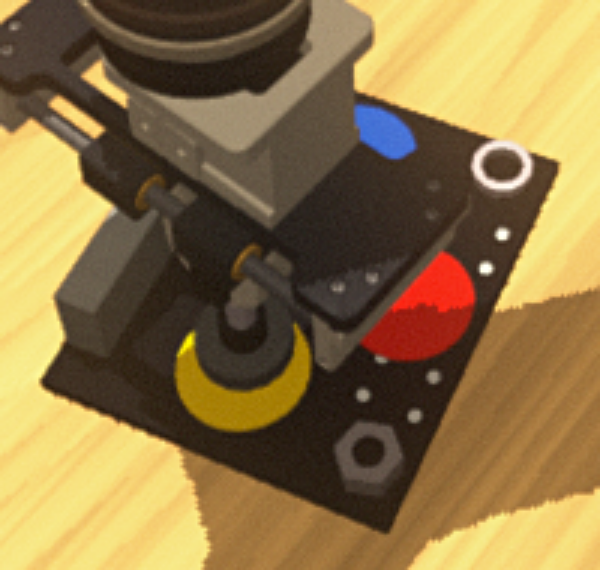

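The yellow base is over its pad, about 12 mm up. Lowering gently.

arm_command(deltas=[{"xyz": [0.1,0.1,0.3],"turn": 0,"jaw": 255},{"xyz": [0.2,0.1,0.6],"turn": 0,"jaw": 255},{"xyz": [0.2,0.1,0.8],"turn": 0,"jaw": 255},{"xyz": [0.2,0.1,0.9],"turn": 0,"jaw": 255},{"xyz": [0.2,0.1,1.0],"turn": 0,"jaw": 255}])

```text
clock: 31.38
position: [0.486, 0.2888, 0.0788]
ee_rot: [2.225, 2.207, 0.055]
force: [0.0, 0.3, -2.6]
width: 0.175
```

arm_command(deltas=[{"xyz": [0,0,0.1],"turn": 0,"jaw": 255},{"xyz": [0,0,0.2],"turn": 0,"jaw": 255},{"xyz": [0,0,0.2],"turn": 0,"jaw": 255},{"xyz": [0,0,0.2],"turn": 0,"jaw": 255}])

```text
clock: 31.72
position: [0.486, 0.2888, 0.0769]
ee_rot: [2.225, 2.207, 0.055]
force: [-0.7, -0.4, -1.8]
width: 0.169
```

arm_command(deltas=[{"xyz": [-0.1,-0.1,0],"turn": 0,"jaw": 255},{"xyz": [-0.1,-0.1,0.1],"turn": 0,"jaw": 255},{"xyz": [-0.1,-0.1,0.2],"turn": 0,"jaw": 255},{"xyz": [-0.1,-0.1,0.2],"turn": 0,"jaw": 255},{"xyz": [-0.1,-0.1,0.2],"turn": 0,"jaw": 255}])

```text
clock: 32.13
position: [0.4851, 0.2878, 0.0747]
ee_rot: [2.225, 2.207, 0.055]
force: [-0.3, -0.8, -2.8]
width: 0.174
```

arm_command(deltas=[{"xyz": [0,0,0.07],"turn": 0,"jaw": 255},{"xyz": [0,0,0.15],"turn": 0,"jaw": 255},{"xyz": [0,0,0.15],"turn": 0,"jaw": 255},{"xyz": [0,0,0.15],"turn": 0,"jaw": 255}])

```text
clock: 32.47
position: [0.4853, 0.2881, 0.0742]
ee_rot: [2.225, 2.207, 0.056]
force: [-2.2, -3.5, 10.1]
width: 0.176
```

Contact. Releasing.

arm_command(deltas=[{"xyz": [0,0,0],"turn": 0,"jaw": 200},{"xyz": [0,0,0],"turn": 0,"jaw": 160},{"xyz": [0,0,0],"turn": 0,"jaw": 130},{"xyz": [0,0,0],"turn": 0,"jaw": 130},{"xyz": [0,0,0],"turn": 0,"jaw": 130}])

```text
clock: 32.88
position: [0.4853, 0.2881, 0.0741]
ee_rot: [2.225, 2.207, 0.056]
force: [-0.5, 0.3, 0.5]
width: 0.451
```

arm_command(deltas=[{"xyz": [0,0,-1],"turn": 0,"jaw": 130},{"xyz": [0,0,-4],"turn": 0,"jaw": 130},{"xyz": [0,0,-8],"turn": 0,"jaw": 130},{"xyz": [0,0,-11],"turn": 0,"jaw": 130},{"xyz": [0,0,-12],"turn": 0,"jaw": 130}])

```text
clock: 33.3
position: [0.4829, 0.2875, 0.1995]
ee_rot: [2.223, 2.207, 0.066]
force: [0.3, 0.7, -0.5]
width: 0.494
```

```bash
python3 m.py | grep -A1 -E "yellow|^s"; python3 plan.py 478 -262 200 36.7;python3 - <<'E'
from h import *
for n,(y,x) in dict(scene=(220,350),side=(290,170)).items():
    g=get_image(n);cv2.imwrite(f"pics/{n}16.png",cv2.resize(g["frame"][y:y+190,x:x+200,::-1],None,fx=3,fy=3))
E
```

```text
scene
red top n 82 ((470.5379943847656, -333.3670349121094), (17.230804443359375, 33.65540313720703), 37.291011810302734) 0.10820261403131631
--
yellow top n 247 ((491.1025390625, 284.735595703125), (22.638938903808594, 35.155914306640625), 0.10424401611089706) 0.11461494727429622
  pad 376 484.47222900390625 285.32879638671875 31.593109130859375
--
side
red top n 88 ((459.7479553222656, -329.4909362792969), (14.841286659240723, 33.861236572265625), 32.20092010498047) 0.10592391447779459
--
yellow top n 4 None 0.11293781402232755
  pad 84 478.3641052246094 279.12640380859375 26.621206283569336
toolz [ 0.035  0.023 -0.999]
t 33.4 p [482.7 286.7 197. ] yaw -0.5 tilt 2.38 w 0.491 j7 -0.91 F [ 0.9  0.1 -0.1]
 -> [ 478. -262.  200.] 36.7 calls 3
   xyz cm [-18.28, 0.0, -0.52] turn -12.4
   xyz cm [-17.86, -3.92, -0.52] turn -12.4
   xyz cm [-16.6, -7.66, -0.52] turn -12.4
```

View pics/scene16.png

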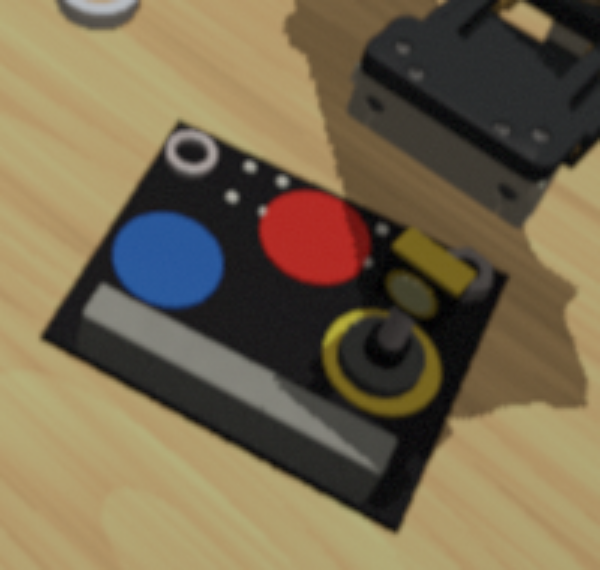

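Yellow stands centred on its pad, as at the start. Now blue.

arm_command(deltas=[{"xyz": [-18.3,0,-0.5],"turn": -12.4,"jaw": 130},{"xyz": [-18.3,0,-0.5],"turn": -12.4,"jaw": 130},{"xyz": [-18.3,0,-0.5],"turn": -12.4,"jaw": 130},{"xyz": [-18.3,0,-0.5],"turn": -12.4,"jaw": 130},{"xyz": [-18.3,0,-0.5],"turn": -12.4,"jaw": 130}])

```text
clock: 33.92
position: [0.4785, 0.0958, 0.1929]
ee_rot: [1.978, 2.427, 0.045]
force: [0.2, 0.0, -0.1]
width: 0.489
```

arm_command(deltas=[{"xyz": [-17.9,-3.9,-0.5],"turn": -12.4,"jaw": 130},{"xyz": [-17.9,-3.9,-0.5],"turn": -12.4,"jaw": 130},{"xyz": [-17.9,-3.9,-0.5],"turn": -12.4,"jaw": 130},{"xyz": [-17.9,-3.9,-0.5],"turn": -12.4,"jaw": 130},{"xyz": [-17.9,-3.9,-0.5],"turn": -12.4,"jaw": 130}])

```text
clock: 34.33
position: [0.4745, -0.0916, 0.1932]
ee_rot: [1.708, 2.624, 0.04]
force: [0.6, -0.0, 0.1]
width: 0.491
```

```bash
python3 plan.py 478 -262 200 36.7
```

```text
toolz [ 0.023  0.016 -1.   ]
t 34.33 p [474.5 -91.6 193.2] yaw 23.9 tilt 1.59 w 0.491 j7 0.3 F [ 0.6 -0.   0.1]
 -> [ 478. -262.  200.] 36.7 calls 1
   xyz cm [-15.72, -6.56, -0.94] turn -12.8
```

arm_command(deltas=[{"xyz": [-3.9,-1.6,-0.4],"turn": -3.5,"jaw": 130},{"xyz": [-7.8,-3.2,-0.7],"turn": -7,"jaw": 130},{"xyz": [-11.6,-4.9,-0.9],"turn": -10,"jaw": 130},{"xyz": [-14.5,-6.1,-0.9],"turn": -12,"jaw": 130},{"xyz": [-15.7,-6.6,-0.9],"turn": -12.8,"jaw": 130}])

```text
clock: 34.75
position: [0.4754, -0.2686, 0.1973]
ee_rot: [1.411, 2.794, 0.035]
force: [-0.4, 0.4, -1.3]
width: 0.487
```

```bash
python3 plan.py 478 -262 67 36.7
```

```text
toolz [ 0.02   0.015 -1.   ]
t 34.75 p [ 475.4 -268.6  197.3] yaw 36.4 tilt 1.42 w 0.487 j7 0.82 F [-0.4  0.4 -1.3]
 -> [ 478. -262.   67.] 36.7 calls 1
   xyz cm [0.37, 0.28, 13.04] turn -0.3
```

arm_command(deltas=[{"xyz": [0.3,0.2,3],"turn": 0,"jaw": 130},{"xyz": [0.4,0.3,6],"turn": 0,"jaw": 130},{"xyz": [0.4,0.3,9],"turn": 0,"jaw": 130},{"xyz": [0.4,0.3,11.8],"turn": 0,"jaw": 130},{"xyz": [0.4,0.3,12.8],"turn": 0,"jaw": 130}])

```text
clock: 35.17
position: [0.4745, -0.2603, 0.0643]
ee_rot: [1.415, 2.802, 0.036]
force: [-0.2, 0.6, 0.1]
width: 0.485
```

arm_command(deltas=[{"xyz": [0,0,0],"turn": 0,"jaw": 170},{"xyz": [0,0,0],"turn": 0,"jaw": 200},{"xyz": [0,0,0],"turn": 0,"jaw": 255},{"xyz": [0,0,0],"turn": 0,"jaw": 255},{"xyz": [0,0,0],"turn": 0,"jaw": 255}], force=15)

```text
clock: 35.58
position: [0.4756, -0.2607, 0.0658]
ee_rot: [1.414, 2.799, 0.035]
force: [0.9, 0.2, 0.6]
width: 0.175
```

arm_command(deltas=[{"xyz": [0,0,0],"turn": 0,"jaw": 255}], force=30)

```text
clock: 35.67
position: [0.4758, -0.2609, 0.0665]
ee_rot: [1.413, 2.798, 0.035]
force: [-0.3, -1.3, -3.5]
width: 0.168
```

```bash
python3 plan.py 478 -262 205 36.7 517 170 205 36.7
```

```text
toolz [ 0.016  0.017 -1.   ]
t 35.67 p [ 475.8 -260.9   66.5] yaw 36.4 tilt 1.34 w 0.168 j7 0.7 F [-0.3 -1.3 -3.5]
 -> [ 478. -262.  205.] 36.7 calls 1
   xyz cm [-0.16, 0.43, -13.84] turn -0.3
 -> [517. 170. 205.] 36.7 calls 3
   xyz cm [10.77, 9.65, 0.27] turn -0.0
   xyz cm [10.77, 9.65, 0.27] turn -0.0
   xyz cm [10.77, 9.65, 0.27] turn -0.0
```

arm_command(deltas=[{"xyz": [0,0,-2],"turn": 0,"jaw": 255},{"xyz": [0,0.1,-5],"turn": 0,"jaw": 255},{"xyz": [-0.1,0.2,-8.5],"turn": 0,"jaw": 255},{"xyz": [-0.1,0.3,-12],"turn": 0,"jaw": 255},{"xyz": [-0.2,0.4,-13.8],"turn": 0,"jaw": 255}])

```text
clock: 36.08
position: [0.4792, -0.2626, 0.209]
ee_rot: [1.411, 2.794, 0.035]
force: [0.8, -0.3, -2.4]
width: 0.17
```

arm_command(deltas=[{"xyz": [2,1.8,0],"turn": 0,"jaw": 255},{"xyz": [4.5,4,0.1],"turn": 0,"jaw": 255},{"xyz": [7,6.3,0.2],"turn": 0,"jaw": 255},{"xyz": [9.5,8.5,0.2],"turn": 0,"jaw": 255},{"xyz": [12,10.8,0.3],"turn": 0,"jaw": 255}])

```text
clock: 36.5
position: [0.4945, -0.1007, 0.2093]
ee_rot: [1.411, 2.793, 0.034]
force: [0.6, -0.7, -2.6]
width: 0.172
```

arm_command(deltas=[{"xyz": [2.5,2.2,0],"turn": 0,"jaw": 255},{"xyz": [5,4.4,0.1],"turn": 0,"jaw": 255},{"xyz": [7.5,6.7,0.2],"turn": 0,"jaw": 255},{"xyz": [9.8,8.8,0.2],"turn": 0,"jaw": 255},{"xyz": [12,10.7,0.2],"turn": 0,"jaw": 255}])

```text
clock: 36.92
position: [0.5092, 0.0613, 0.2103]
ee_rot: [1.41, 2.793, 0.034]
force: [0.5, -0.6, -3.3]
width: 0.17
```

```bash
python3 plan.py 514.5 173 205 36.7
```

```text
toolz [ 0.021  0.014 -1.   ]
t 36.92 p [509.2  61.3 210.3] yaw 36.4 tilt 1.45 w 0.17 j7 0.16 F [ 0.5 -0.6 -3.3]
 -> [514.5 173.  205. ] 36.7 calls 1
   xyz cm [8.68, 7.04, 0.7] turn -0.3
```

arm_command(deltas=[{"xyz": [2.3,1.9,0.2],"turn": 0,"jaw": 255},{"xyz": [4.6,3.8,0.4],"turn": 0,"jaw": 255},{"xyz": [6.9,5.6,0.5],"turn": 0,"jaw": 255},{"xyz": [8.3,6.7,0.6],"turn": 0,"jaw": 255},{"xyz": [8.7,7,0.6],"turn": 0,"jaw": 255}])

```text
clock: 37.33
position: [0.5131, 0.1771, 0.2065]
ee_rot: [1.404, 2.797, 0.038]
force: [0.4, -0.4, -2.7]
width: 0.174
```

```bash
python3 plan.py 514.5 173 87 36.7
```

```text
toolz [ 0.022  0.016 -1.   ]
t 37.33 p [513.1 177.1 206.5] yaw 36.7 tilt 1.54 w 0.174 j7 -0.08 F [ 0.4 -0.4 -2.7]
 -> [514.5 173.   87. ] 36.7 calls 1
   xyz cm [-0.41, -0.45, 11.95] turn -0.0
```

arm_command(deltas=[{"xyz": [-0.2,-0.2,2.5],"turn": 0,"jaw": 255},{"xyz": [-0.4,-0.4,5.5],"turn": 0,"jaw": 255},{"xyz": [-0.4,-0.4,8.5],"turn": 0,"jaw": 255},{"xyz": [-0.4,-0.4,10.9],"turn": 0,"jaw": 255},{"xyz": [-0.4,-0.4,11.7],"turn": 0,"jaw": 255}])

```text
clock: 37.75
position: [0.513, 0.1712, 0.0863]
ee_rot: [1.406, 2.799, 0.031]
force: [-0.2, -0.1, -3.2]
width: 0.17
```

```bash
python3 - <<'E'
from h import *
for n,(y,x) in dict(scene=(220,350),side=(290,170)).items():
    g=get_image(n);cv2.imwrite(f"pics/{n}17.png",cv2.resize(g["frame"][y:y+190,x:x+200,::-1],None,fx=3,fy=3))
E
python3 plan.py 514.5 173 75 36.7
```

```text
toolz [ 0.019  0.015 -1.   ]
t 37.85 p [513.9 172.3  88.5] yaw 36.7 tilt 1.37 w 0.173 j7 -0.19 F [-0.6 -0.5 -2.6]
 -> [514.5 173.   75. ] 36.7 calls 1
   xyz cm [0.02, 0.05, 1.35] turn -0.0
```

View pics/scene17.png

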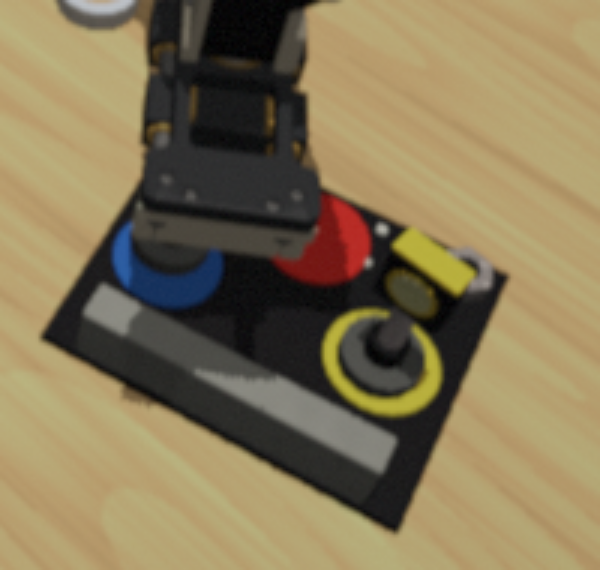

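View pics/side17.png

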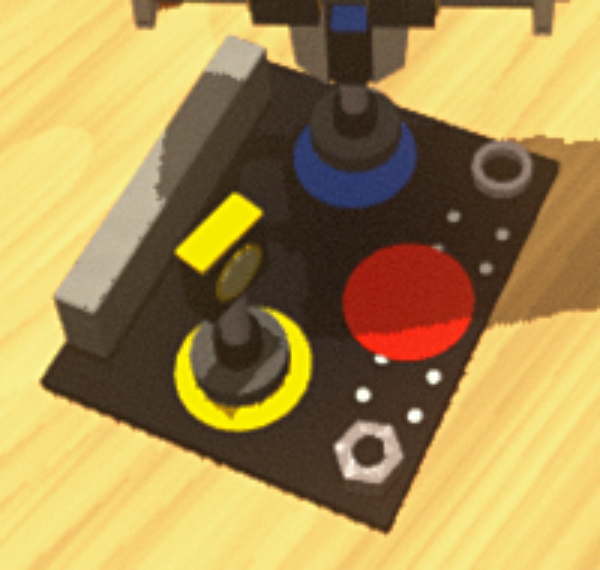

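The blue base is over its pad: base column about 355 against pad column about 355 in the side crop. Lowering.

arm_command(deltas=[{"xyz": [0,0,0.3],"turn": 0,"jaw": 255},{"xyz": [0,0,0.6],"turn": 0,"jaw": 255},{"xyz": [0,0,0.9],"turn": 0,"jaw": 255},{"xyz": [0,0,1.1],"turn": 0,"jaw": 255},{"xyz": [0,0,1.2],"turn": 0,"jaw": 255}])

```text
clock: 38.27
position: [0.5145, 0.1724, 0.0768]
ee_rot: [1.405, 2.797, 0.034]
force: [-0.1, -0.4, -3.5]
width: 0.17
```

arm_command(deltas=[{"xyz": [0,0,0.1],"turn": 0,"jaw": 255},{"xyz": [0,0,0.2],"turn": 0,"jaw": 255},{"xyz": [0,0,0.25],"turn": 0,"jaw": 255},{"xyz": [0,0,0.25],"turn": 0,"jaw": 255}])

```text
clock: 38.6
position: [0.5145, 0.1725, 0.0742]
ee_rot: [1.405, 2.798, 0.034]
force: [0.1, 0.8, -2.7]
width: 0.176
```

arm_command(deltas=[{"xyz": [0,0,0.1],"turn": 0,"jaw": 255},{"xyz": [0,0,0.2],"turn": 0,"jaw": 255},{"xyz": [0,0,0.2],"turn": 0,"jaw": 255},{"xyz": [0,0,0.2],"turn": 0,"jaw": 255}])

```text
clock: 38.93
position: [0.5146, 0.1727, 0.0727]
ee_rot: [1.405, 2.797, 0.035]
force: [-0.5, -0.9, 3.3]
width: 0.172
```

Contact. Releasing.

arm_command(deltas=[{"xyz": [0,0,0],"turn": 0,"jaw": 200},{"xyz": [0,0,0],"turn": 0,"jaw": 160},{"xyz": [0,0,0],"turn": 0,"jaw": 130},{"xyz": [0,0,0],"turn": 0,"jaw": 130},{"xyz": [0,0,0],"turn": 0,"jaw": 130}])

```text
clock: 39.35
position: [0.5146, 0.1727, 0.0726]
ee_rot: [1.405, 2.797, 0.035]
force: [0.2, -0.4, -0.3]
width: 0.455
```

arm_command(deltas=[{"xyz": [0,0,-1],"turn": 0,"jaw": 130},{"xyz": [0,0,-4],"turn": 0,"jaw": 130},{"xyz": [0,0,-8],"turn": 0,"jaw": 130},{"xyz": [0,0,-11],"turn": 0,"jaw": 130},{"xyz": [0,0,-12],"turn": 0,"jaw": 130}])

```text
clock: 39.77
position: [0.5138, 0.1725, 0.1978]
ee_rot: [1.402, 2.794, 0.042]
force: [0.1, 1.2, 0.2]
width: 0.491
```

```bash
python3 plan.py 463 -342 198 32.9;python3 - <<'E'
from h import *
for n,(y,x) in dict(scene=(220,350),side=(290,170)).items():
    g=get_image(n);cv2.imwrite(f"pics/{n}18.png",cv2.resize(g["frame"][y:y+190,x:x+200,::-1],None,fx=3,fy=3))
E
```

```text
toolz [ 0.026  0.017 -1.   ]
t 39.77 p [513.8 172.5 197.8] yaw 36.7 tilt 1.78 w 0.491 j7 -0.08 F [0.1 1.2 0.2]
 -> [ 463. -342.  198.] 32.9 calls 3
   xyz cm [-12.74, -11.6, -0.34] turn 1.3
   xyz cm [-12.99, -11.32, -0.34] turn 1.3
   xyz cm [-13.24, -11.03, -0.34] turn 1.3
```

View pics/side18.png

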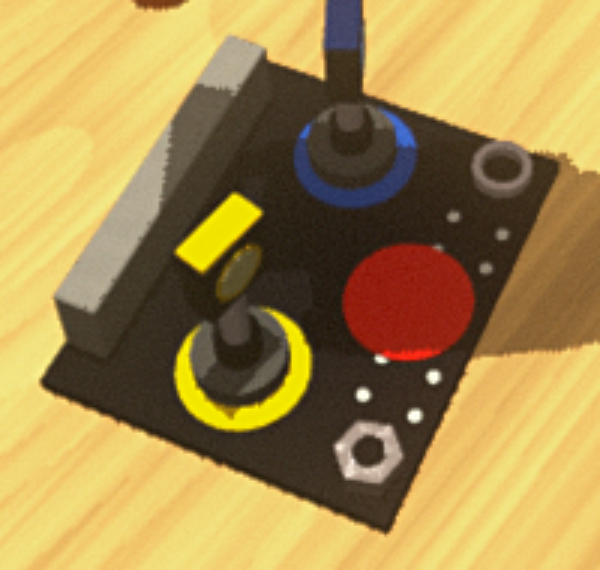

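Blue is centred on its pad within 1–2 mm by eye. Now red.

arm_command(deltas=[{"xyz": [-12.7,-11.6,-0.3],"turn": 1.3,"jaw": 130},{"xyz": [-12.7,-11.6,-0.3],"turn": 1.3,"jaw": 130},{"xyz": [-12.7,-11.6,-0.3],"turn": 1.3,"jaw": 130},{"xyz": [-12.7,-11.6,-0.3],"turn": 1.3,"jaw": 130},{"xyz": [-12.7,-11.6,-0.3],"turn": 1.3,"jaw": 130}])

```text
clock: 40.28
position: [0.4944, -0.0086, 0.1934]
ee_rot: [1.449, 2.773, 0.031]
force: [-0.1, -0.6, 0.5]
width: 0.489
```

arm_command(deltas=[{"xyz": [-13,-11.3,-0.3],"turn": 1.3,"jaw": 130},{"xyz": [-13,-11.3,-0.3],"turn": 1.3,"jaw": 130},{"xyz": [-13,-11.3,-0.3],"turn": 1.3,"jaw": 130},{"xyz": [-13,-11.3,-0.3],"turn": 1.3,"jaw": 130},{"xyz": [-13,-11.3,-0.3],"turn": 1.3,"jaw": 130}])

```text
clock: 40.7
position: [0.4735, -0.1865, 0.1924]
ee_rot: [1.491, 2.753, 0.027]
force: [-0.6, -0.0, -0.0]
width: 0.489
```

```bash
python3 plan.py 463 -342 198 32.9
```

```text
toolz [ 0.018  0.01  -1.   ]
t 40.7 p [ 473.5 -186.5  192.4] yaw 33.1 tilt 1.15 w 0.489 j7 0.62 F [-0.6 -0.  -0. ]
 -> [ 463. -342.  198.] 32.9 calls 1
   xyz cm [-12.45, -9.36, -0.73] turn 0.2
```

arm_command(deltas=[{"xyz": [-3.2,-2.4,-0.3],"turn": 0.2,"jaw": 130},{"xyz": [-6.4,-4.8,-0.6],"turn": 0.2,"jaw": 130},{"xyz": [-9.5,-7.2,-0.7],"turn": 0.2,"jaw": 130},{"xyz": [-11.9,-8.9,-0.7],"turn": 0.2,"jaw": 130},{"xyz": [-12.4,-9.4,-0.7],"turn": 0.2,"jaw": 130}])

```text
clock: 41.12
position: [0.4599, -0.3482, 0.1958]
ee_rot: [1.507, 2.746, 0.023]
force: [-0.4, -0.5, 0.3]
width: 0.484
```

```bash
python3 plan.py 463 -342 67 32.9
```

```text
toolz [ 0.015  0.009 -1.   ]
t 41.12 p [ 459.9 -348.2  195.8] yaw 32.5 tilt 0.99 w 0.484 j7 0.88 F [-0.4 -0.5  0.3]
 -> [ 463. -342.   67.] 32.9 calls 1
   xyz cm [0.37, 0.37, 12.89] turn -0.4
```

arm_command(deltas=[{"xyz": [0.2,0.3,3],"turn": -0.4,"jaw": 130},{"xyz": [0.3,0.4,6],"turn": -0.4,"jaw": 130},{"xyz": [0.3,0.4,9],"turn": -0.4,"jaw": 130},{"xyz": [0.3,0.4,11.7],"turn": -0.4,"jaw": 130},{"xyz": [0.3,0.4,12.7],"turn": -0.4,"jaw": 130}])

```text
clock: 41.53
position: [0.4611, -0.3404, 0.0643]
ee_rot: [1.5, 2.758, 0.025]
force: [-0.3, 1.0, -0.6]
width: 0.493
```

arm_command(deltas=[{"xyz": [0,0,0],"turn": 0,"jaw": 170},{"xyz": [0,0,0],"turn": 0,"jaw": 200},{"xyz": [0,0,0],"turn": 0,"jaw": 255},{"xyz": [0,0,0],"turn": 0,"jaw": 255},{"xyz": [0,0,0],"turn": 0,"jaw": 255}], force=15)

```text
clock: 41.95
position: [0.4619, -0.3409, 0.0657]
ee_rot: [1.499, 2.755, 0.024]
force: [0.3, 0.4, 1.1]
width: 0.174
```

arm_command(deltas=[{"xyz": [0,0,0],"turn": 0,"jaw": 255}], force=30)

```text
clock: 42.03
position: [0.4621, -0.3413, 0.0665]
ee_rot: [1.499, 2.754, 0.023]
force: [-0.2, 0.4, -2.8]
width: 0.175
```

```bash
python3 plan.py 463 -342 205 32.9 446.5 217 205 32.9
```

```text
toolz [ 0.012  0.01  -1.   ]
t 42.03 p [ 462.1 -341.3   66.5] yaw 32.9 tilt 0.91 w 0.175 j7 0.78 F [-0.2  0.4 -2.8]
 -> [ 463. -342.  205.] 32.9 calls 1
   xyz cm [-0.08, 0.26, -13.84] turn -0.0
 -> [446.5 217.  205. ] 32.9 calls 3
   xyz cm [15.94, 9.66, 0.18] turn -0.0
   xyz cm [15.94, 9.66, 0.18] turn -0.0
   xyz cm [15.94, 9.66, 0.18] turn -0.0
```

arm_command(deltas=[{"xyz": [0,0,-2],"turn": 0,"jaw": 255},{"xyz": [0,0.1,-5],"turn": 0,"jaw": 255},{"xyz": [-0.1,0.2,-8.5],"turn": 0,"jaw": 255},{"xyz": [-0.1,0.2,-12],"turn": 0,"jaw": 255},{"xyz": [-0.1,0.3,-13.8],"turn": 0,"jaw": 255}])

```text
clock: 42.45
position: [0.4646, -0.3424, 0.2091]
ee_rot: [1.497, 2.75, 0.022]
force: [1.5, 0.3, -3.4]
width: 0.171
```

arm_command(deltas=[{"xyz": [2,1.2,0],"turn": 0,"jaw": 255},{"xyz": [5,3,0.1],"turn": 0,"jaw": 255},{"xyz": [8.5,5.2,0.1],"turn": 0,"jaw": 255},{"xyz": [12,7.3,0.2],"turn": 0,"jaw": 255},{"xyz": [15.5,9.4,0.2],"turn": 0,"jaw": 255}])

```text
clock: 42.87
position: [0.4588, -0.1595, 0.2086]
ee_rot: [1.497, 2.749, 0.022]
force: [1.8, -0.4, -3.2]
width: 0.17
```

arm_command(deltas=[{"xyz": [3.3,2,0],"turn": 0,"jaw": 255},{"xyz": [6.6,4,0.1],"turn": 0,"jaw": 255},{"xyz": [9.9,6,0.1],"turn": 0,"jaw": 255},{"xyz": [13.2,8,0.1],"turn": 0,"jaw": 255},{"xyz": [16,9.7,0.2],"turn": 0,"jaw": 255}])

```text
clock: 43.28
position: [0.4529, 0.0302, 0.2086]
ee_rot: [1.495, 2.749, 0.023]
force: [1.0, 0.8, -3.6]
width: 0.174
```

```bash
python3 plan.py 445.5 218 205 32.9
```

```text
toolz [ 0.018  0.007 -1.   ]
t 43.28 p [452.9  30.2 208.6] yaw 32.9 tilt 1.09 w 0.174 j7 0.17 F [ 1.   0.8 -3.6]
 -> [445.5 218.  205. ] 32.9 calls 1
   xyz cm [16.17, 9.58, 0.48] turn 0.0
```

arm_command(deltas=[{"xyz": [3.5,2.1,0.1],"turn": 0,"jaw": 255},{"xyz": [7,4.2,0.2],"turn": 0,"jaw": 255},{"xyz": [10.5,6.3,0.3],"turn": 0,"jaw": 255},{"xyz": [14,8.3,0.4],"turn": 0,"jaw": 255},{"xyz": [16,9.5,0.4],"turn": 0,"jaw": 255}])

```text
clock: 43.7
position: [0.4444, 0.221, 0.2065]
ee_rot: [1.49, 2.752, 0.027]
force: [-0.3, 0.1, -2.9]
width: 0.177
```

```bash
python3 plan.py 445.5 218 88 32.9
```

```text
toolz [ 0.019  0.009 -1.   ]
t 43.7 p [444.4 221.  206.5] yaw 33.1 tilt 1.2 w 0.177 j7 -0.29 F [-0.3  0.1 -2.9]
 -> [445.5 218.   88. ] 32.9 calls 1
   xyz cm [-0.29, -0.32, 11.84] turn 0.2
```

arm_command(deltas=[{"xyz": [-0.2,-0.2,2.5],"turn": 0,"jaw": 255},{"xyz": [-0.3,-0.3,5.5],"turn": 0,"jaw": 255},{"xyz": [-0.3,-0.3,8.5],"turn": 0,"jaw": 255},{"xyz": [-0.3,-0.3,10.9],"turn": 0,"jaw": 255},{"xyz": [-0.3,-0.3,11.7],"turn": 0,"jaw": 255}])

```text
clock: 44.12
position: [0.444, 0.2166, 0.0867]
ee_rot: [1.491, 2.754, 0.021]
force: [-0.5, -0.3, -3.1]
width: 0.173
```

```bash
python3 - <<'E'
from h import *
for n,(y,x) in dict(scene=(220,350),side=(290,170)).items():
    g=get_image(n);cv2.imwrite(f"pics/{n}19.png",cv2.resize(g["frame"][y:y+190,x:x+200,::-1],None,fx=3,fy=3))
E
python3 plan.py 445.5 218 75 32.9
```

```text
toolz [ 0.016  0.008 -1.   ]
t 44.22 p [444.9 217.5  88.7] yaw 33.1 tilt 1.04 w 0.175 j7 -0.44 F [ 0.2 -0.5 -1.5]
 -> [445.5 218.   75. ] 32.9 calls 1
   xyz cm [0.01, 0.06, 1.37] turn 0.2
```

View pics/side19.png

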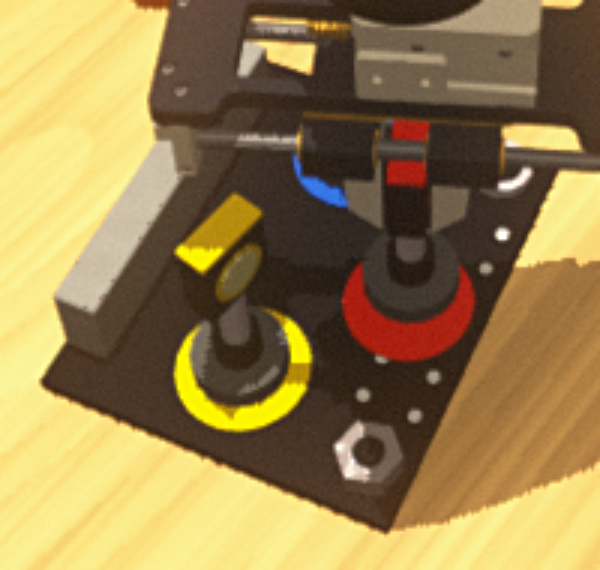

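The red base is over its pad: columns 408 and 408 in the side crop. Lowering.

arm_command(deltas=[{"xyz": [0,0,0.3],"turn": 0,"jaw": 255},{"xyz": [0,0,0.6],"turn": 0,"jaw": 255},{"xyz": [0,0,0.9],"turn": 0,"jaw": 255},{"xyz": [0,0,1.1],"turn": 0,"jaw": 255},{"xyz": [0,0,1.2],"turn": 0,"jaw": 255}])

```text
clock: 44.63
position: [0.4453, 0.2176, 0.0769]
ee_rot: [1.491, 2.753, 0.024]
force: [-0.4, 0.2, -2.6]
width: 0.17
```

arm_command(deltas=[{"xyz": [0,0,0.1],"turn": 0,"jaw": 255},{"xyz": [0,0,0.2],"turn": 0,"jaw": 255},{"xyz": [0,0,0.25],"turn": 0,"jaw": 255},{"xyz": [0,0,0.25],"turn": 0,"jaw": 255}])

```text
clock: 44.97
position: [0.4454, 0.2176, 0.0744]
ee_rot: [1.491, 2.753, 0.024]
force: [0.1, -0.6, -1.9]
width: 0.174
```

arm_command(deltas=[{"xyz": [0,0,0.07],"turn": 0,"jaw": 255},{"xyz": [0,0,0.12],"turn": 0,"jaw": 255},{"xyz": [0,0,0.12],"turn": 0,"jaw": 255},{"xyz": [0,0,0.12],"turn": 0,"jaw": 255}])

```text
clock: 45.3
position: [0.4454, 0.2176, 0.0732]
ee_rot: [1.491, 2.753, 0.024]
force: [-0.0, -0.3, -2.6]
width: 0.174
```

arm_command(deltas=[{"xyz": [0,0,0.07],"turn": 0,"jaw": 255},{"xyz": [0,0,0.14],"turn": 0,"jaw": 255},{"xyz": [0,0,0.14],"turn": 0,"jaw": 255},{"xyz": [0,0,0.14],"turn": 0,"jaw": 255}])

```text
clock: 45.63
position: [0.4455, 0.2177, 0.0727]
ee_rot: [1.49, 2.752, 0.024]
force: [-3.1, -2.4, 13.4]
width: 0.171
```

Contact. Releasing, then rising well clear.

arm_command(deltas=[{"xyz": [0,0,0],"turn": 0,"jaw": 200},{"xyz": [0,0,0],"turn": 0,"jaw": 160},{"xyz": [0,0,0],"turn": 0,"jaw": 130},{"xyz": [0,0,0],"turn": 0,"jaw": 130},{"xyz": [0,0,0],"turn": 0,"jaw": 130}])

```text
clock: 46.05
position: [0.4456, 0.2178, 0.0727]
ee_rot: [1.49, 2.752, 0.024]
force: [-0.2, -0.4, 0.1]
width: 0.455
```

arm_command(deltas=[{"xyz": [0,0,-1],"turn": 0,"jaw": 130},{"xyz": [0,0,-4],"turn": 0,"jaw": 130},{"xyz": [0,0,-8],"turn": 0,"jaw": 130},{"xyz": [0,0,-12],"turn": 0,"jaw": 130},{"xyz": [0,0,-14],"turn": 0,"jaw": 130}])

```text
clock: 46.47
position: [0.4436, 0.2182, 0.2175]
ee_rot: [1.487, 2.751, 0.03]
force: [0.4, 0.6, 0.1]
width: 0.492
```

arm_command(deltas=[{"xyz": [-4,-2.4,0],"turn": 0,"jaw": 130},{"xyz": [-8,-4.8,0],"turn": 0,"jaw": 130},{"xyz": [-12,-7.2,0],"turn": 0,"jaw": 130},{"xyz": [-15,-9,0],"turn": 0,"jaw": 130},{"xyz": [-16,-9.6,0],"turn": 0,"jaw": 130}])

```text
clock: 46.88
position: [0.4505, 0.0263, 0.216]
ee_rot: [1.494, 2.747, 0.027]
force: [-0.2, -0.5, -0.1]
width: 0.493
```

arm_command(deltas=[{"xyz": [0,0,0],"turn": 0,"jaw": 130},{"xyz": [0,0,0],"turn": 0,"jaw": 130},{"xyz": [0,0,0],"turn": 0,"jaw": 130},{"xyz": [0,0,0],"turn": 0,"jaw": 130}])

```text
clock: 47.22
position: [0.4505, 0.0283, 0.2164]
ee_rot: [1.49, 2.749, 0.028]
force: [0.6, -0.1, 1.0]
width: 0.488
```

```bash
python3 m.py; python3 f2.py; python3 plan.py
python3 - <<'E'
from h import *
# dark base discs: centre at top of base z=.022 within each pad
for n in("scene","side"):
    g=get_image(n);W=world(g);h=hsv(g)
    for c,p in dict(red=(.4464,.2165),blue=(.5169,.1692),yellow=(.4847,.2864)).items():
        m=(W[...,2]>.0175)&(W[...,2]<.029)&(np.hypot(W[...,0]-p[0],W[...,1]-p[1])<.032)
        v,u=np.nonzero(m);P=onz(g,np.c_[u,v],.022)*1000
        print(n,c,"base",[np.round(x,1) for x in cv2.minEnclosingCircle(P[:,:2].astype(np.float32))])
for n,(y,x) in dict(scene=(220,350),side=(270,170)).items():
    g=get_image(n);cv2.imwrite(f"pics/{n}20.png",cv2.resize(g["frame"][y:y+195,x:x+200,::-1],None,fx=3,fy=3))
E
```

```text
scene
red top n 229 ((453.18731689453125, 216.50418090820312), (23.558515548706055, 35.18259811401367), 34.334068298339844) 0.11453385921798054
  pad 436 447.4250183105469 215.44090270996094 32.3460807800293
blue top n 226 ((522.1212158203125, 170.1708984375), (23.131628036499023, 33.902679443359375), 38.19712448120117) 0.11447619923203223
  pad 440 517.8316040039062 167.999755859375 31.972192764282227
yellow top n 300 ((490.8910217285156, 285.4406433105469), (36.68422317504883, 23.68480110168457), 89.43507385253906) 0.11457376730410523
  pad 531 485.2091979980469 285.4729919433594 32.243675231933594
mat ((478.2890319824219, -263.6230773925781), (248.98867797851562, 158.15975952148438), 79.91967010498047)
side
red top n 318 ((446.143310546875, 217.5177764892578), (16.53195571899414, 37.26873779296875), 33.166465759277344) 0.1127830777842389
  pad 108 767.3634643554688 191.0076904296875 22.661422729492188
blue top n 211 ((517.353271484375, 170.48757934570312), (14.275727272033691, 33.083702087402344), 36.68017578125) 0.11292657539727846
  pad 221 516.560791015625 170.43309020996094 29
[... 272 characters left out ...]
8.49932861328125, 158.1632537841797), 79.88196563720703)
scene filter ((632.7431030273438, 6.24425745010376), 26.408672332763672) 0.058240327356035904
side filter ((626.3645629882812, 9.955330848693848), 26.23274803161621) 0.0558794273589428
toolz [ 0.021  0.008 -1.   ]
t 47.42 p [450.5  27.6 216.1] yaw 33.1 tilt 1.3 w 0.489 j7 0.19 F [ 0.2 -0.4  0.6]
scene red base [array([450.1, 215.2]), np.float64(23.4)]
scene blue base [array([520.3, 168.6]), np.float64(23.0)]
scene yellow base [array([488.6, 284. ]), np.float64(23.1)]
side red base [array([446.4, 218. ]), np.float64(22.5)]
side blue base [array([516.8, 171.6]), np.float64(23.0)]
side yellow base [array([484.6, 287.4]), np.float64(22.5)]
```

View pics/scene20.png

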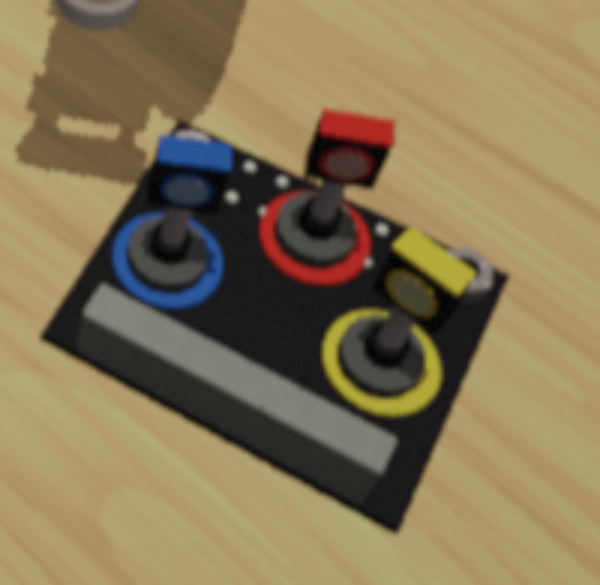

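View pics/side20.png

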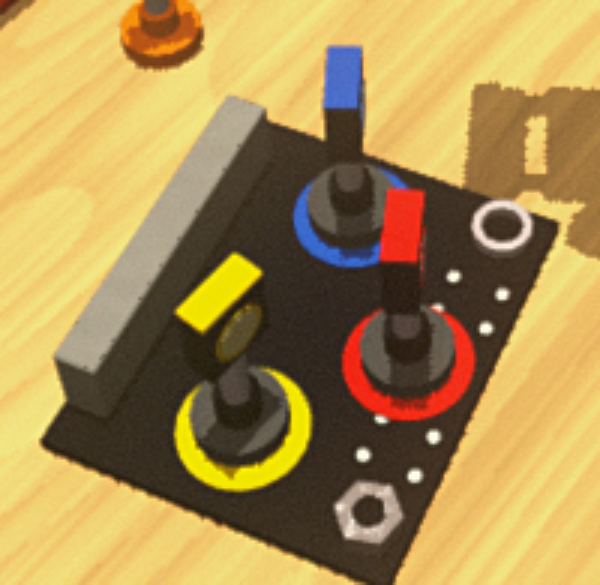

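All three optics are upright and within about 4 mm of their pad centres in both views. The filter is still on the stage and the arm is clear. Handing in.

```bash
python3 -c "
from cell import sign_off
print(sign_off())"
```

```text
the job is handed in; nothing more can be done
None
```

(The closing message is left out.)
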